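# Set the dial gauge and step a brake disc round under it

## Robot

A 6-joint arm with a two-finger parallel gripper is mounted at the origin on the work surface. World frame = base frame: x ahead of the robot, y to its left, z up, the work surface at z = 0. Lengths are in mm, angles in degrees, forces in N, time in s.
With the tool pointing down it reaches from about 425 to 950 mm from the base axis. Payload 14.7 kg.
Tool frame: the origin (TCP) lies at the very end of the fingers, on their centre line; the grasp point (between the pads) lies ctrl.tcp_to_grasp behind it (ctrl.tcp_to_grasp is the distance from the TCP to the grasp point, in mm); z points along the fingers, y is the direction in which the jaws open and shut (so a half turn about z gives the same grasp; the last joint's range is limited). The gripper opens to 85 mm and grips with 20 to 120 N. Pads are 22 mm wide; open, the fingers measure 114 mm over their backs; the gripper's body (76 mm by 85 mm) begins 54 mm behind the grasp point. The pads swing forward as they close: fully open they stand 13 mm farther back than shut.
Start: joints at [-70.336, 27.513, 91.461, -0, 61.026, -2.67], TCP at [247.017, -601.228, 231.297] pointing down, gripper open.
Joint ranges: [-157.49, 157.49], [-46.99, 117.5], [13.45, 153.17], [-89.5, 269.5], [5.16, 153.95], [-167.48, 167.48]. Speed limits (degrees/s): [108.29, 108.29, 136.94, 172.46, 172.46, 172.46].

## Interface

Orientations are given as a 3x3 rotation matrix whose columns are the frame's x, y, z axes.
In Python, from bench import ctrl, optics gives the robot as it stands.
- The arm moves only by the tool jog_arm, never from a script. Its argument "series" is a list of rows, each an object with "delta_pos": the shift along the tool's x, y, z in cm, a list of three; "dr": the turn, a rotation vector about the tool's x, y, z in degrees, a list of three. A call has exactly 5 rows; each row is the pose to reach, as a shift and turn from the pose commanded when the call began, along the tool's axes at that moment; what a row does not reach only later rows make up. A row lasts 1/8 s, in which the tool goes at most 62.5 mm and 10.7 degrees, less where a joint would pass 70% of its speed; a pose out of reach is approached as far as the arm can. A call with a gripper value outside its range is refused whole. "grip" is the opening in per cent of the stroke, from 0 (shut) to 100 (fully open), set as the call begins (left out, the last holds). The fingers move at their own pace and stop on an object; "squeeze" is the grip in N (left out, the last holds). Time passes only in rows, so rows that repeat a pose let the fingers close, or fill a call up. It gives the time, the measured TCP pose, the force and the opening at its end, in the units of the state.
- ctrl.get_obs(): the state, without advancing time (a new reading comes with each control period).
- optics.capture(name): name is "side" or "top"; returns the picture (400x640x3 uint8, red, green, blue); there is no depth.
- optics.camera_info(name): a dict with "fx", "fy", "cx", "cy" (pixels), "R" (3x3) and "t" (3): a world point X has camera coordinates R X + t. Camera axes: x right, y down, z forward; pixel columns grow to the right and rows downward; lengths in mm; the calibration is good to about 2 mm. A picture is of the moment at which its call begins. camera_info takes no time and is no camera call.
- ctrl.hand_in(): hands the job in, once; it reports no verdict.
The state is a dict: "t": time; "joint_pos": joint angles; "joint_velocities": joint speeds; "effort": joint torques, N m; "tool_pos": TCP position; "tool_rot": TCP orientation; "contact_force": force on the tool from outside, world axes, zero at the start; "ft_torque": the same for the moment, N m; "finger_gap": finger opening in mm.
Only numpy, scipy, OpenCV 4.12 (cv2) and the standard library are available. Lean on these libraries where they do the work, as an engineer would, in place of code of your own. Each camera call takes 0.05 s, during which the arm holds its last target.

## Task

Check this brake disc for run-out: crank the handwheel on top of the gauge column to wind the dial gauge down until its pointer is level with the long line on the scale. Then push the disc round anticlockwise (seen from above), stopping with each of its four wheel studs in turn lined up with the gauge's stylus, the first to come round first, and holding it still there for about a second. Finish with the disc stopped at the fourth stud and the gauge still at the line, without knocking the gauge or shifting the other things on the bench.

Things in the scene. Friction and masses are not known exactly. Their poses are not given: they have to be found in the camera images.
- stand: Disc checking stand, fixed to the bench: blue base plate 170 x 340 x 18 mm, a hub pedestal carrying the brake disc, and at one end a gauge column 64 x 42 mm, 210 mm tall. Origin: at bench level on the disc's vertical axis; +y points from there to the column, whose screw axis is 165 mm along +y. The plate reaches from y -105 to +235 mm. Only the column and gauge rise above the disc.
- disc: Iron brake disc, 220 mm across, level, turning about the vertical axis through its origin (the stand's origin), no end stops. Rim face 88 mm above the bench; the hat in its middle (136 mm across) rises to 108 mm, a spigot with dust cap (58 mm across) to 130 mm. Bearing drag 0.3 N m (6 N at a stud): it stays where left, but shoved faster than 1 rad/s it runs on some degrees.
- stud1 (a point): Middle of the first stud: the one that reaches the gauge first when the disc turns anticlockwise seen from above. The four studs are alike: upright bars 13 mm in diameter, 34 mm long, from the hat face (108 mm above the bench) to 142 mm, on a circle of radius 54 mm about the disc's axis, 90 degrees apart. This point is on the stud's axis, 125 mm above the bench.
- stud2 (a point): Middle of the second stud to come round (90 degrees clockwise of stud 1).
- stud3 (a point): Middle of the third stud (opposite stud 1).
- stud4 (a point): Middle of the fourth stud (90 degrees anticlockwise of stud 1).
- stylus (a point): Lowest point of the gauge's sprung plunger, on the stand's +y radius, 100 mm from the disc's axis. With the pointer at the line it rests on the disc's face, its spring pressed in 3 mm, and slides on it lightly as the disc turns.
- spot1 (a point): The spot on the disc's friction face, 100 mm from the axis, straight outward of stud 1: the first stud is lined up when this spot lies under the stylus.
- spot2 (a point): The spot on the disc's friction face, 100 mm from the axis, straight outward of stud 2: the second stud is lined up when this spot lies under the stylus.
- spot3 (a point): The spot on the disc's friction face, 100 mm from the axis, straight outward of stud 3: the third stud is lined up when this spot lies under the stylus.
- spot4 (a point): The spot on the disc's friction face, 100 mm from the axis, straight outward of stud 4: the fourth stud is lined up when this spot lies under the stylus.
- carriage: Slide on the column carrying the dial gauge (dial 58 mm across, upright above the disc's rim, top at most 193 mm above the bench). It moves only up and down by the screw: one clockwise turn of the handwheel (seen from above) lowers it 6 mm, anticlockwise raises it. It starts 4 to 10 mm above the line, can go 5 mm below it and holds its height by itself.
- pointer (a point): Tip of the small dark pointer on the carriage, on the column's +x side (in the stand's frame), beside the scale.
- set_line (a point): The long thick line right across the white scale strip on the column's +x side (the other marks, every 5 mm, are short and thin). The pointer is at the line when both are at one height.
- wheel_axis (a point): Point on the handwheel's vertical axis, at the height of the middle of the crank handle (261 mm above the bench). The handwheel is an aluminium wheel 100 mm across on top of the column, its upper face 230 mm above the bench; turning it takes about 0.06 N m (2 N at the handle).
- crank_grip (a point): Middle of the upright black crank handle on the handwheel: 18 mm in diameter, from 234 to 284 mm above the bench, 40 mm from the wheel's axis; it revolves freely on its pin.
- spray_can_a: Yellow spray can, 65 mm across, 192 mm tall, standing beside the stand, at its +x side; stays put. Origin at the middle of its foot.
- spray_can_b: Red spray can, same size, standing at the left; stays put.
- spray_can_c: Green spray can, same size, standing at the left; stays put.
- brake_pad_a: Brake pad, 134 x 48 x 17 mm, lying beside the stand; stays put.
- brake_pad_b: Second brake pad, lying beside the stand; stays put.
- caliper: Cast iron brake caliper, about 200 x 130 x 62 mm, lying at the right; stays put.
- spanner: Steel combination spanner, 210 mm long, lying at the right; stays put.
- ratchet: Ratchet with black handle, 220 mm long, lying at the left; stays put.

How it is judged (in metres and radians):
On the way, in this order (a step that is already met when the one before it is completed fails the run):
1. the gauge is wound down: its pointer is level with the long line (within 1.5 mm) (z of pointer in the frame of set_line between -0.0015 and 0.0015 m and linear speed of carriage below 0.001 m/s), for 0.2 s.
2. the first stud stands still in line with the stylus (its spot within 8 mm of it), gauge at the line (horizontal distance between stylus and spot1 below 0.008 m and z of pointer in the frame of set_line between -0.0015 and 0.0015 m and angular speed of disc below 0.06 rad/s), for 0.5 s.
3. the second stud stands still in line with the stylus (its spot within 8 mm of it), gauge at the line (horizontal distance between stylus and spot2 below 0.008 m and z of pointer in the frame of set_line between -0.0015 and 0.0015 m and angular speed of disc below 0.06 rad/s), for 0.5 s.
4. the third stud stands still in line with the stylus (its spot within 8 mm of it), gauge at the line (horizontal distance between stylus and spot3 below 0.008 m and z of pointer in the frame of set_line between -0.0015 and 0.0015 m and angular speed of disc below 0.06 rad/s), for 0.5 s.
5. the fourth stud stands still in line with the stylus (its spot within 8 mm of it), gauge at the line (horizontal distance between stylus and spot4 below 0.008 m and z of pointer in the frame of set_line between -0.0015 and 0.0015 m and angular speed of disc below 0.06 rad/s), for 0.5 s.
At the end, for the whole second after the job is handed in: The pointer is level with the long line within 1.5 mm, the fourth stud is in line with the stylus (its spot on the disc within 8 mm of the stylus, seen from above), the disc is at rest and the robot is clear (all of step 5); the robot touches nothing.
It fails at once if the gauge or its carriage is knocked (more than 8 N from the robot) (contact force between any of the arm, the fingers and carriage above 8 N).
It fails at once if another thing on the bench is moved by more than 30 mm (distance of any of spray_can_a, spray_can_b, spray_can_c, brake_pad_a, brake_pad_b, caliper, spanner, ratchet from where it was at the start of the episode above 0.03 m).
It also fails if it takes over 72 s, if anything falls off the work surface, if the arm or the gripper's body presses on something with over 40 N, if the wrist force passes 120 N, or if a joint passes its speed limit or range.

## Working session

There is one attempt and no reset: what is moved stays moved. The work goes in short steps, Python scripts to look and compute and a tool call to move; the robot and the scene stay as the last step left them, time stands still between calls to the robot, and variables do not carry over. Pictures are saved under pics/ and viewed, and the job is handed in when it is done.

Besides the shell and the picture viewer there is one more tool, called after ">>>" as name([rows], argument=value, ...), one row to a line, values as JSON. jog_arm: Moves the arm, as the interface text tells. Its arguments: {"type":"object","properties":{"series":{"type":"array","items":{"type":"object","properties":{"delta_pos":{"type":"array","items":{"type":"number"}},"dr":{"type":"array","items":{"type":"number"}}}}},"grip":{"type":"number"},"squeeze":{"type":"number"}},"required":["series"]}

```bash
ls; mkdir -p pics
python3 - <<'E'
from bench import ctrl, optics
import cv2, numpy as np
np.set_printoptions(precision=3,suppress=True)
print(ctrl.tcp_to_grasp)
o=ctrl.get_obs(); print(o)
for n in ("side","top"):
    im=optics.capture(n); cv2.imwrite(f"pics/{n}0.png",im[:,:,::-1]); print(n,optics.camera_info(n))
E
```

```text
pics
18.700000000000003
{'t': 0.0, 'joint_pos': array([-70.338,  27.55 ,  91.494,   0.   ,  61.026,  -2.669]), 'joint_velocities': array([ 0.051, -0.08 , -0.014, -0.018,  0.028,  0.052]), 'effort': array([  0.008, -95.063, -43.018,   0.001,   0.012,   0.   ]), 'tool_pos': array([ 246.867, -600.851,  230.669]), 'tool_rot': array([[ 0.925,  0.38 , -0.   ],
       [ 0.38 , -0.925,  0.001],
       [ 0.   , -0.001, -1.   ]]), 'contact_force': array([ 0.156, -0.355, -0.627]), 'ft_torque': array([ 0.01 ,  0.018, -0.003]), 'finger_gap': 85.22909333398647}
side {'fx': 476.58165540754084, 'fy': 476.58165540754084, 'cx': 324.60287139317825, 'cy': 198.96738866151503, 'R': array([[-0.703, -0.711,  0.005],
       [-0.548,  0.538, -0.641],
       [ 0.453, -0.453, -0.768]]), 't': array([ 369.406,  398.65 , 1294.937])}
top {'fx': 393.40675197911827, 'fy': 393.40675197911827, 'cx': 324.5285161458515, 'cy': 195.34943209997544, 'R': array([[ 0.002, -1.   ,  0.002],
       [-0.998, -0.002, -0.068],
       [ 0.068, -0.002, -0.998]]), 't': array([ -43.887,  537.861, 1618.026])}
```

View pics/side0.png

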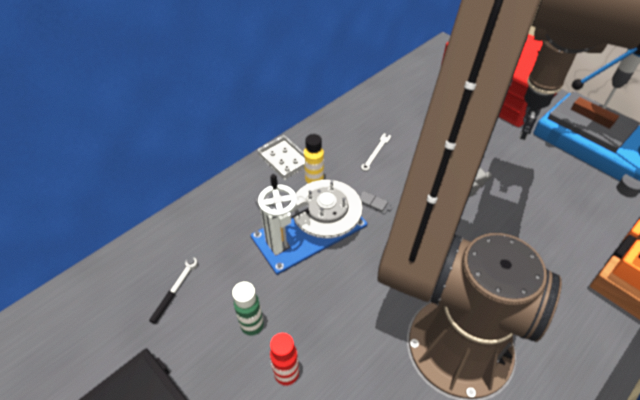

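View pics/top0.png

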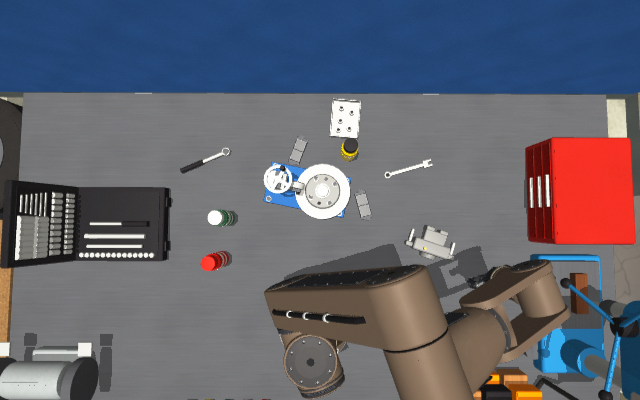

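Run:
```python
import cv2
a=cv2.imread("pics/side0.png")[120:280,230:400]; b=cv2.imread("pics/top0.png")[130:230,250:380]
cv2.imwrite("pics/s0c.png",cv2.resize(a,None,fx=3.7,fy=3.7,interpolation=cv2.INTER_CUBIC))
cv2.imwrite("pics/t0c.png",cv2.resize(b,None,fx=6,fy=6,interpolation=cv2.INTER_CUBIC))
```

```text
(no output)
```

View pics/s0c.png

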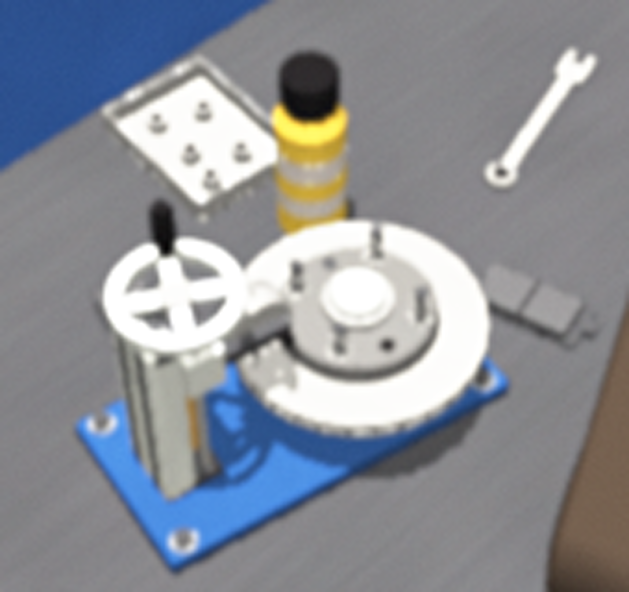

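View pics/t0c.png

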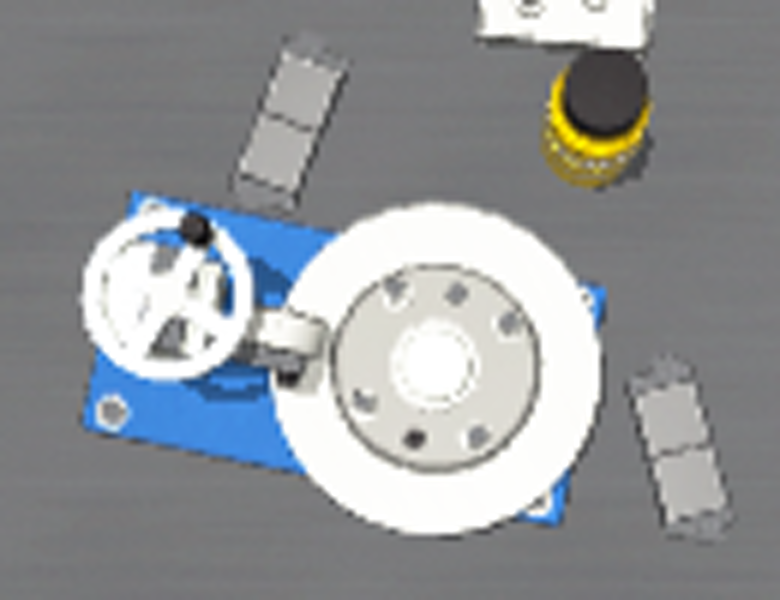

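```bash
cat > h.py <<'E'
import numpy as np, cv2
from bench import ctrl, optics
np.set_printoptions(precision=3,suppress=True)
def cam(n):
    c=optics.camera_info(n); return c,np.array(c["R"]),np.array(c["t"])
def proj(n,X):
    c,R,t=cam(n); p=np.asarray(X,float)@R.T+t
    return np.stack([c["fx"]*p[...,0]/p[...,2]+c["cx"],c["fy"]*p[...,1]/p[...,2]+c["cy"]],-1)
def ray(n,uv):
    c,R,t=cam(n); d=R.T@np.array([(uv[0]-c["cx"])/c["fx"],(uv[1]-c["cy"])/c["fy"],1]); return -R.T@t,d
def onz(n,uv,z):
    C,d=ray(n,uv); return C+d*(z-C[2])/d[2]
def tri(a,b):
    C1,d1=ray("side",a);C2,d2=ray("top",b)
    s=np.linalg.lstsq(np.stack([d1,-d2],1),C2-C1,rcond=None)[0]
    p,q=C1+s[0]*d1,C2+s[1]*d2; return (p+q)/2,np.linalg.norm(p-q)
def crop(n,x0,y0,x1,y1,f,out):
    im=optics.capture(n) if isinstance(n,str) and n in("side","top") else cv2.imread(n)[:,:,::-1]
    cv2.imwrite(out,cv2.resize(im[y0:y1,x0:x1],None,fx=f,fy=f,interpolation=cv2.INTER_CUBIC)[:,:,::-1])
E
python3 - <<'E'
from h import *
print(ray("side",(0,0))[0],ray("top",(0,0))[0])
t=lambda u,v:(250+u/6,130+v/6)   # crop->px
s=lambda u,v:(230+u/3.7,120+v/3.7)
print("cap",tri(s(358,290),t(434,365)))
print("wheel",tri(s(175,294),t(167,294)))
print("crank top",tri(s(160,208),t(193,228)))
print("disc ctr top z88",onz("top",t(436,368),88))
for n,a in dict(plTL=(133,192),plBL=(85,430),plBR=(560,523),plTR=(605,290)).items(): print(n,onz("top",t(*a),18))
print("can top",onz("top",t(605,92),192))
crop("pics/side0.png",250,165,320,265,8,"pics/s0d.png".replace("d","d"))
E
```

```text
[-108.181  635.418 1247.712] [ 427.327  -39.933 1650.765]
cap (array([548.929, -33.369, 127.393]), np.float64(2.1215387772318515))
wheel (array([583.514, 127.914, 228.206]), np.float64(1.618616687373174))
crank top (array([617.006, 107.372, 281.819]), np.float64(3.2081372748164227))
disc ctr top z88 [549.243 -35.234  88.   ]
plTL [677.324 176.485  18.   ]
plBL [511.142 207.893  18.   ]
plBR [ 447.494 -120.922   18.   ]
plTR [ 609.356 -152.428   18.   ]
can top [ 714.334 -140.76   192.   ]
```

View pics/s0d.png

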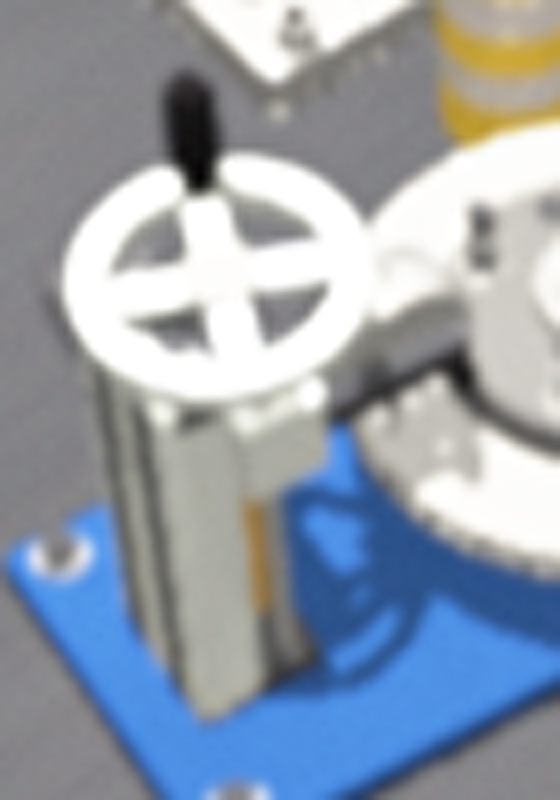

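Run:
```python
from h import *
O=np.array([549,-35,0.]);a=np.arctan2(34.6,163.2);
Y=np.array([np.sin(a),np.cos(a),0]);X=np.array([Y[1],-Y[0],0]);Z=np.array([0,0,1.])
w=lambda x,y,z:O+x*X+y*Y+z*Z
for n in("side","top"):
  for z in (88,95,140,193): print(n,z,proj(n,w(0,100,z)))
  print("col", [proj(n,w(sx*sxx,165+sy*syy,210)) for sxx,syy in((21,32),(32,21)) for sx in(-1,1) for sy in(-1,1)])
crop("pics/side0.png",285,180,325,230,14,"pics/s0e.png")
crop("pics/top0.png",255,165,320,210,12,"pics/t0e.png")
```

```text
side 88 [299.888 219.863]
side 95 [299.808 218.468]
side 140 [299.278 209.244]
side 193 [298.621 197.787]
col [array([292.122, 203.555]), array([272.103, 213.175]), array([284.72, 193.97]), array([264.914, 203.269]), array([290.7  , 207.764]), array([277.526, 214.134]), array([279.473, 193.074]), array([266.512, 199.123])]
top 88 [298.085 186.157]
top 95 [297.97  185.997]
top 140 [297.206 184.931]
top 193 [296.246 183.591]
col [array([285.928, 186.831]), array([268.931, 183.199]), array([288.39, 175.72]), array([271.424, 172.102]), array([282.358, 189.123]), array([271.198, 186.737]), array([286.117, 172.196]), array([274.989, 169.823])]
```

View pics/s0e.png

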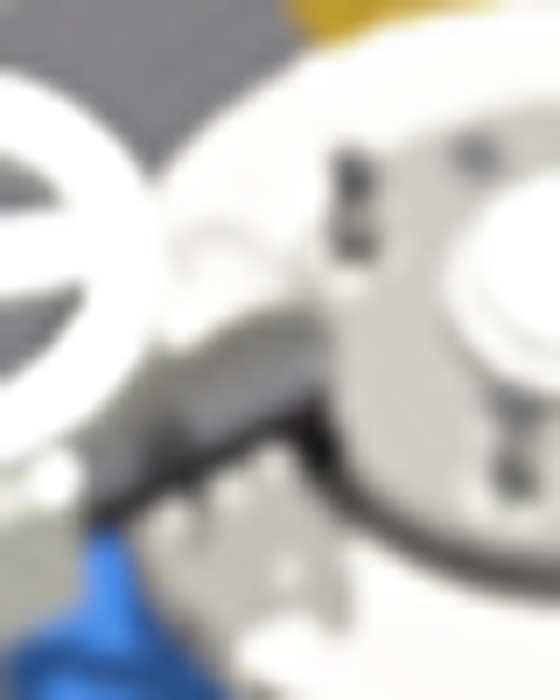

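View pics/t0e.png

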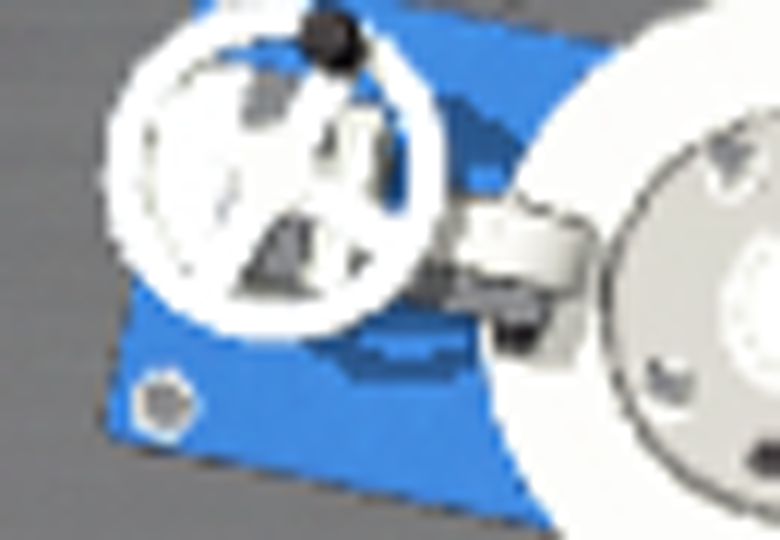

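Run:
```python
from h import *
O=np.array([549,-35,0.]);a=np.arctan2(34.6,163.2)
Y=np.array([np.sin(a),np.cos(a),0]);X=np.array([Y[1],-Y[0],0])
s=lambda u,v:(230+u/3.7,120+v/3.7); t=lambda u,v:(250+u/6,130+v/6)
for T,S in (((397,286),(297,264)),((512,320),(377,228)),((365,402),(337,328)),((478,437),(418,291))):
    P,e=tri(s(*S),t(*T)); P2=onz("top",t(*T),132)
    for q in(P,P2):
        d=q-O; x,y=d@X,d@Y; print(q,"err",round(e,2),"r",np.hypot(x,y),"ang from gauge (cw +)",(90-np.degrees(np.arctan2(y,x)))%360)
crop("pics/top0.png",300,165,345,210,14,"pics/t0f.png")
```

```text
[598.436  -9.961 138.529] err 0.57 r 55.41556775142561 ang from gauge (cw +) 51.16830608763553
[598.957 -10.019 132.   ] err 0.57 r 55.85510730248581 ang from gauge (cw +) 51.46298403599707
[576.742 -83.413 143.1  ] err 2.1 r 55.79843832217613 ang from gauge (cw +) 138.21632512322728
[577.027 -84.412 132.   ] err 2.1 r 56.80734276378116 ang from gauge (cw +) 138.46755710159218
[525.387  11.887 137.332] err 5.24 r 52.49694676554729 ang from gauge (cw +) 321.29954490492827
[523.731  10.355 132.   ] err 5.24 r 51.91967242983818 ang from gauge (cw +) 318.90591584260847
[503.374 -60.242 142.157] err 6.68 r 52.1430890671995 ang from gauge (cw +) 229.07760601852175
[501.293 -62.519 132.   ] err 6.68 r 55.07505774965307 ang from gauge (cw +) 228.05260449540575
```

View pics/t0f.png

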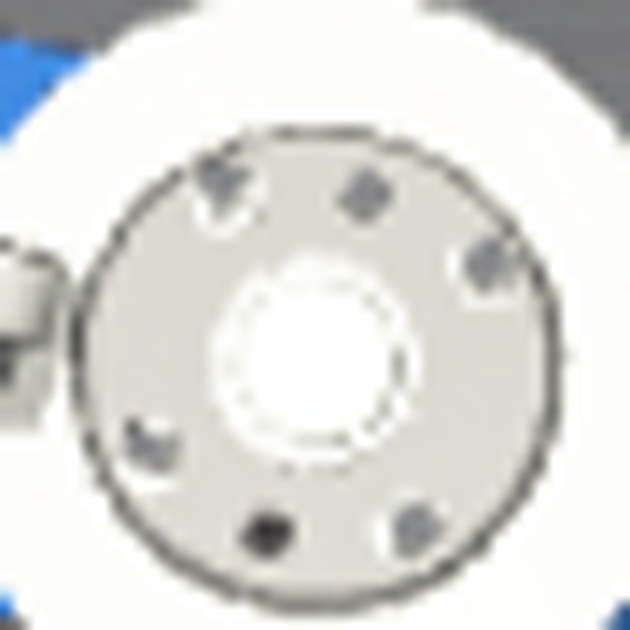

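>>> jog_arm([
  {"delta_pos": [4.5,-3.8,-1.5],"dr": [0,0,6]},
  {"delta_pos": [9.0,-7.6,-3.0],"dr": [0,0,12]},
  {"delta_pos": [13.5,-11.4,-4.5],"dr": [0,0,18]},
  {"delta_pos": [18.0,-15.2,-6.0],"dr": [0,0,22.3]},
  {"delta_pos": [22.5,-19.0,-7.5],"dr": [0,0,22.3]},
])

```text
t: 0.72
tool_pos: [383.4, -338.2, 306.6]
tool_rot: [[1.0, -0.001, -0.0], [-0.001, -1.0, 0.0], [-0.0, -0.0, -1.0]]
contact_force: [1.4, -0.1, 0.0]
finger_gap: 85.4
```

Run:
```python
from h import *
o=ctrl.get_obs(); print(o['t'],o['tool_pos'],o['tool_rot'],o['joint_pos'])
h=onz("top",(255+333/12,165+40/12),284); print("crank",h)
# wheel circle center in t0e: x 105..445, y ~0..340
print("wheel",onz("top",(255+276/12,165+172/12),230))
```

```text
0.725 [ 383.375 -338.162  306.623] [[ 1.    -0.001 -0.   ]
 [-0.001 -1.     0.   ]
 [-0.    -0.    -1.   ]] [-44.816  12.001 103.833   0.005  64.179  45.241]
crank [614.348 103.975 284.   ]
wheel [581.503 126.528 230.   ]
```

>>> jog_arm([
  {"delta_pos": [2.8,-5.4,-0.6],"dr": [0,0,0]},
  {"delta_pos": [5.6,-10.8,-1.2],"dr": [0,0,0]},
  {"delta_pos": [8.4,-16.2,-1.8],"dr": [0,0,0]},
  {"delta_pos": [11.2,-21.6,-2.4],"dr": [0,0,0]},
  {"delta_pos": [14.0,-27.0,-3.0],"dr": [0,0,0]},
])

```text
t: 1.35
tool_pos: [523.3, -67.9, 336.4]
tool_rot: [[1.0, 0.001, -0.0], [0.001, -1.0, -0.0], [-0.0, 0.0, -1.0]]
contact_force: [1.0, -0.9, 0.2]
finger_gap: 85.2
```

>>> jog_arm([
  {"delta_pos": [2.8,-5.4,-0.6],"dr": [0,0,0]},
  {"delta_pos": [5.6,-10.8,-0.9],"dr": [0,0,0]},
  {"delta_pos": [9.2,-15.5,-1.2],"dr": [0,0,0]},
  {"delta_pos": [9.2,-17.4,-1.2],"dr": [0,0,0]},
  {"delta_pos": [9.2,-17.4,-1.2],"dr": [0,0,0]},
], grip=60)

```text
t: 1.98
tool_pos: [614.1, 105.1, 347.6]
tool_rot: [[1.0, 0.002, -0.001], [0.002, -1.0, -0.0], [-0.001, 0.0, -1.0]]
contact_force: [0.3, 0.1, -0.0]
finger_gap: 51.1
```

Run:
```python
from h import *
o=ctrl.get_obs(); print(o['t'],o['tool_pos'],o['contact_force'],o['finger_gap'],o['joint_pos'])
crop("side",230,100,350,240,5,"pics/s1.png")
crop("top",230,110,350,210,6,"pics/t1.png")
```

```text
1.975 [614.088 105.132 347.601] [ 0.316  0.145 -0.012] 51.10261015773066 [ 6.928 20.164 86.481 -0.002 73.438 96.788]
```

View pics/s1.png

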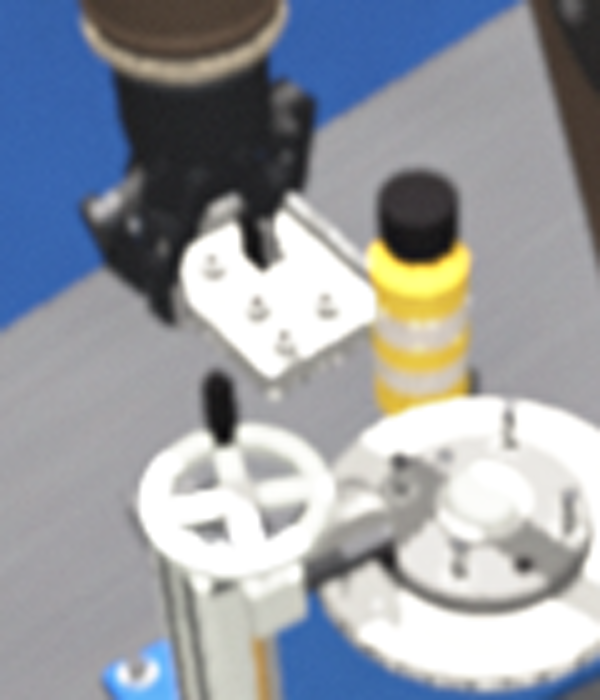

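View pics/t1.png

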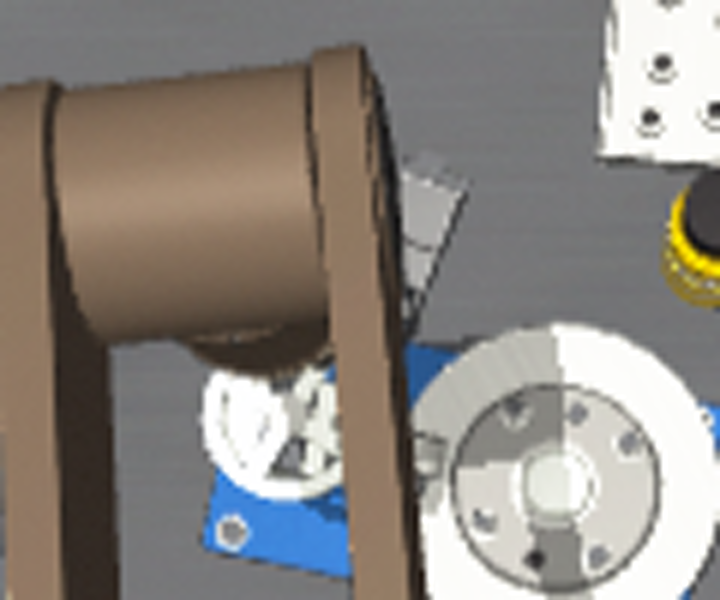

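>>> jog_arm([
  {"delta_pos": [0.1,0,2.5],"dr": [0,0,0]},
  {"delta_pos": [0.1,0,5.0],"dr": [0,0,0]},
  {"delta_pos": [0.1,0,7.5],"dr": [0,0,0]},
  {"delta_pos": [0.1,0,10.0],"dr": [0,0,0]},
  {"delta_pos": [0.1,0,10.0],"dr": [0,0,0]},
])

```text
t: 2.7
tool_pos: [614.3, 102.6, 247.0]
tool_rot: [[1.0, -0.001, -0.003], [-0.001, -1.0, -0.001], [-0.003, 0.001, -1.0]]
contact_force: [-0.2, 0.7, 1.3]
finger_gap: 51.3
```

>>> jog_arm([
  {"delta_pos": [0,0,0.2],"dr": [0,0,0]},
  {"delta_pos": [0,0,0.2],"dr": [0,0,0]},
  {"delta_pos": [0,0,0.2],"dr": [0,0,0]},
  {"delta_pos": [0,0,0.2],"dr": [0,0,0]},
  {"delta_pos": [0,0,0.2],"dr": [0,0,0]},
], grip=0, squeeze=30)

```text
t: 3.32
tool_pos: [616.2, 104.1, 247.5]
tool_rot: [[1.0, 0.001, 0.002], [0.001, -1.0, -0.0], [0.002, 0.0, -1.0]]
contact_force: [-1.6, -0.2, 7.9]
finger_gap: 17.5
```

Run:
```python
from h import *
o=ctrl.get_obs(); print(o['t'],o['tool_pos'],o['contact_force'],o['finger_gap'],o['joint_pos'])
crop("side",230,100,350,240,5,"pics/s2.png")
```

```text
3.325 [616.213 104.102 247.502] [-1.646 -0.24   7.94 ] 17.4645675356928 [ 6.819 24.575 93.978 -0.018 61.346 96.785]
```

View pics/s2.png

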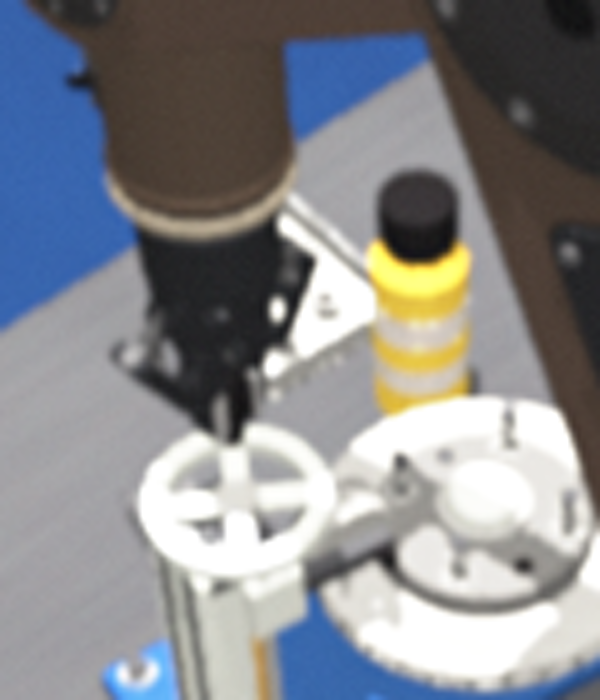

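```bash
cat >> h.py <<'E'
def rows(th0,step,n=20,r=40):
    for c in range(0,n,5):
        a=np.radians(th0+step*c); 
        print("from",round(th0+step*c,1),[[round(float(r*(np.cos(b)-np.cos(a))/10),2),round(float(-r*(np.sin(b)-np.sin(a))/10),2)] for b in np.radians(th0+step*(c+np.arange(1,6)))])
E
python3 -c "
from h import *
rows(-35.4,-18)"
```

```text
from -35.4 [[-0.88, 0.89], [-1.98, 1.47], [-3.22, 1.68], [-4.46, 1.5], [-5.58, 0.94]]
from -125.4 [[-0.89, -0.88], [-1.47, -1.98], [-1.68, -3.22], [-1.5, -4.46], [-0.94, -5.58]]
from -215.4 [[0.88, -0.89], [1.98, -1.47], [3.22, -1.68], [4.46, -1.5], [5.58, -0.94]]
from -305.4 [[0.89, 0.88], [1.47, 1.98], [1.68, 3.22], [1.5, 4.46], [0.94, 5.58]]
```

>>> jog_arm([
  {"delta_pos": [-0.88,0.89,0],"dr": [0,0,0]},
  {"delta_pos": [-1.98,1.47,0],"dr": [0,0,0]},
  {"delta_pos": [-3.22,1.68,0],"dr": [0,0,0]},
  {"delta_pos": [-4.46,1.5,0],"dr": [0,0,0]},
  {"delta_pos": [-5.58,0.94,0],"dr": [0,0,0]},
])

```text
t: 4.0
tool_pos: [560.8, 95.2, 247.5]
tool_rot: [[1.0, 0.0, 0.003], [0.0, -1.0, 0.001], [0.003, -0.001, -1.0]]
contact_force: [8.5, 8.1, 2.1]
finger_gap: 17.2
```

Run:
```python
from h import *
o=ctrl.get_obs(); print(o['t'],o['tool_pos'],o['contact_force'],o['ft_torque'],o['finger_gap'])
crop("side",230,100,350,240,5,"pics/s3.png")
```

```text
4.0 [560.81   95.173 247.521] [8.523 8.146 2.066] [ 1.473 -1.345  0.011] 17.206396026501764
```

View pics/s3.png

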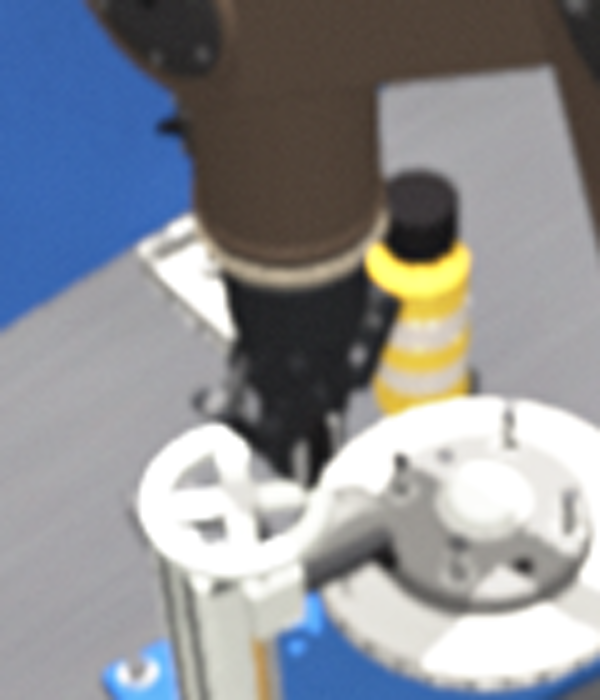

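>>> jog_arm([
  {"delta_pos": [-0.89,-0.88,0],"dr": [0,0,0]},
  {"delta_pos": [-1.47,-1.98,0],"dr": [0,0,0]},
  {"delta_pos": [-1.68,-3.22,0],"dr": [0,0,0]},
  {"delta_pos": [-1.5,-4.46,0],"dr": [0,0,0]},
  {"delta_pos": [-0.94,-5.58,0],"dr": [0,0,0]},
])

```text
t: 4.68
tool_pos: [551.0, 150.9, 247.5]
tool_rot: [[1.0, 0.001, 0.002], [0.001, -1.0, -0.0], [0.002, 0.0, -1.0]]
contact_force: [3.7, -6.0, 8.3]
finger_gap: 17.0
```

>>> jog_arm([
  {"delta_pos": [0.88,-0.89,0],"dr": [0,0,0]},
  {"delta_pos": [1.98,-1.47,0],"dr": [0,0,0]},
  {"delta_pos": [3.22,-1.68,0],"dr": [0,0,0]},
  {"delta_pos": [4.46,-1.5,0],"dr": [0,0,0]},
  {"delta_pos": [5.58,-0.94,0],"dr": [0,0,0]},
])

```text
t: 5.3
tool_pos: [607.1, 160.8, 247.5]
tool_rot: [[1.0, 0.001, 0.002], [0.001, -1.0, 0.001], [0.002, -0.001, -1.0]]
contact_force: [-1.9, 1.0, 8.7]
finger_gap: 17.1
```

>>> jog_arm([
  {"delta_pos": [0.89,0.88,0],"dr": [0,0,0]},
  {"delta_pos": [1.47,1.98,0],"dr": [0,0,0]},
  {"delta_pos": [1.68,3.22,0],"dr": [0,0,0]},
  {"delta_pos": [1.5,4.46,0],"dr": [0,0,0]},
  {"delta_pos": [0.94,5.58,0],"dr": [0,0,0]},
])

```text
t: 5.92
tool_pos: [616.4, 104.1, 247.4]
tool_rot: [[1.0, 0.001, 0.002], [0.001, -1.0, 0.0], [0.002, -0.0, -1.0]]
contact_force: [-3.5, 4.5, 11.2]
finger_gap: 17.1
```

Run:
```python
from h import *
o=ctrl.get_obs(); print(o['t'],o['tool_pos'],o['contact_force'],o['ft_torque'],o['finger_gap'])
im=optics.capture("side"); cv2.imwrite("pics/full4.png",im[:,:,::-1])
crop("pics/full4.png",250,165,320,265,8,"pics/s4.png")
```

```text
5.925 [616.423 104.116 247.425] [-3.51   4.472 11.184] [ 0.817  0.543 -0.022] 17.114475795024976
```

View pics/s4.png

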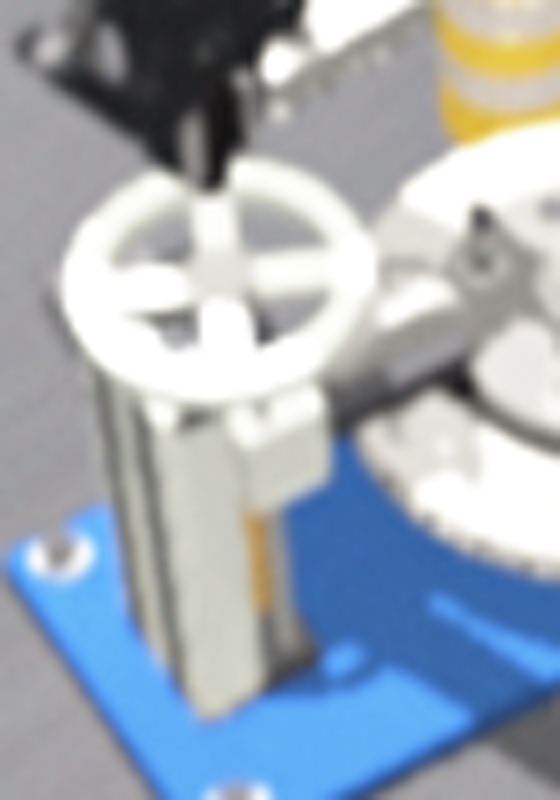

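>>> jog_arm([
  {"delta_pos": [-0.88,0.89,0],"dr": [0,0,0]},
  {"delta_pos": [-1.98,1.47,0],"dr": [0,0,0]},
  {"delta_pos": [-3.22,1.68,0],"dr": [0,0,0]},
  {"delta_pos": [-4.46,1.5,0],"dr": [0,0,0]},
  {"delta_pos": [-5.58,0.94,0],"dr": [0,0,0]},
])

```text
t: 6.6
tool_pos: [560.7, 95.3, 247.5]
tool_rot: [[1.0, 0.0, 0.003], [0.0, -1.0, 0.001], [0.003, -0.001, -1.0]]
contact_force: [8.0, 8.1, 4.3]
finger_gap: 17.5
```

Run:
```python
from h import *
rows(-125.4,-9,5)
rows(-170.4,-5,60)
```

```text
from -125.4 [[-0.48, -0.4], [-0.89, -0.88], [-1.23, -1.41], [-1.47, -1.98], [-1.63, -2.59]]
from -170.4 [[-0.04, -0.35], [-0.06, -0.7], [-0.04, -1.04], [0.01, -1.39], [0.09, -1.73]]
from -195.4 [[0.11, -0.33], [0.24, -0.65], [0.41, -0.96], [0.6, -1.25], [0.81, -1.53]]
from -220.4 [[0.24, -0.26], [0.5, -0.49], [0.77, -0.7], [1.07, -0.89], [1.38, -1.04]]
from -245.4 [[0.32, -0.13], [0.66, -0.23], [1.0, -0.31], [1.34, -0.35], [1.69, -0.36]]
from -270.4 [[0.35, 0.02], [0.69, 0.07], [1.03, 0.14], [1.37, 0.25], [1.69, 0.39]]
from -295.4 [[0.31, 0.16], [0.6, 0.35], [0.88, 0.57], [1.13, 0.8], [1.37, 1.06]]
from -320.4 [[0.21, 0.28], [0.4, 0.57], [0.55, 0.88], [0.69, 1.21], [0.79, 1.54]]
from -345.4 [[0.07, 0.34], [0.12, 0.69], [0.13, 1.04], [0.11, 1.38], [0.06, 1.73]]
from -370.4 [[-0.08, 0.34], [-0.19, 0.67], [-0.32, 0.99], [-0.48, 1.3], [-0.67, 1.6]]
from -395.4 [[-0.21, 0.28], [-0.45, 0.53], [-0.71, 0.76], [-0.99, 0.98], [-1.28, 1.16]]
from -420.4 [[-0.31, 0.16], [-0.63, 0.29], [-0.97, 0.39], [-1.31, 0.47], [-1.65, 0.51]]
from -445.4 [[-0.35, 0.01], [-0.7, -0.0], [-1.04, -0.05], [-1.38, -0.13], [-1.72, -0.24]]
```

>>> jog_arm([
  {"delta_pos": [-0.48,-0.4,0],"dr": [0,0,0]},
  {"delta_pos": [-0.89,-0.88,0],"dr": [0,0,0]},
  {"delta_pos": [-1.23,-1.41,0],"dr": [0,0,0]},
  {"delta_pos": [-1.47,-1.98,0],"dr": [0,0,0]},
  {"delta_pos": [-1.63,-2.59,0],"dr": [0,0,0]},
])

```text
t: 7.22
tool_pos: [544.6, 120.9, 247.5]
tool_rot: [[1.0, 0.001, 0.003], [0.001, -1.0, 0.0], [0.003, -0.0, -1.0]]
contact_force: [5.7, -0.5, 7.0]
finger_gap: 17.2
```

>>> jog_arm([
  {"delta_pos": [-0.04,-0.35,0],"dr": [0,0,0]},
  {"delta_pos": [-0.06,-0.7,0],"dr": [0,0,0]},
  {"delta_pos": [-0.04,-1.04,0],"dr": [0,0,0]},
  {"delta_pos": [0.01,-1.39,0],"dr": [0,0,0]},
  {"delta_pos": [0.09,-1.73,0],"dr": [0,0,0]},
])

```text
t: 7.85
tool_pos: [545.3, 138.0, 247.5]
tool_rot: [[1.0, 0.001, 0.003], [0.001, -1.0, -0.0], [0.003, 0.0, -1.0]]
contact_force: [2.1, -2.8, 9.3]
finger_gap: 16.9
```

>>> jog_arm([
  {"delta_pos": [0.11,-0.33,0],"dr": [0,0,0]},
  {"delta_pos": [0.24,-0.65,0],"dr": [0,0,0]},
  {"delta_pos": [0.41,-0.96,0],"dr": [0,0,0]},
  {"delta_pos": [0.6,-1.25,0],"dr": [0,0,0]},
  {"delta_pos": [0.81,-1.53,0],"dr": [0,0,0]},
])

```text
t: 8.48
tool_pos: [553.1, 153.3, 247.4]
tool_rot: [[1.0, 0.001, 0.002], [0.001, -1.0, -0.0], [0.002, 0.0, -1.0]]
contact_force: [-1.0, -2.3, 10.2]
finger_gap: 17.0
```

>>> jog_arm([
  {"delta_pos": [0.24,-0.26,0],"dr": [0,0,0]},
  {"delta_pos": [0.5,-0.49,0],"dr": [0,0,0]},
  {"delta_pos": [0.77,-0.7,0],"dr": [0,0,0]},
  {"delta_pos": [1.07,-0.89,0],"dr": [0,0,0]},
  {"delta_pos": [1.38,-1.04,0],"dr": [0,0,0]},
])

```text
t: 9.1
tool_pos: [566.6, 164.0, 247.5]
tool_rot: [[1.0, 0.001, 0.001], [0.001, -1.0, 0.0], [0.001, -0.0, -1.0]]
contact_force: [-2.2, 1.5, 11.4]
finger_gap: 17.4
```

>>> jog_arm([
  {"delta_pos": [0.32,-0.13,0],"dr": [0,0,0]},
  {"delta_pos": [0.66,-0.23,0],"dr": [0,0,0]},
  {"delta_pos": [1.0,-0.31,0],"dr": [0,0,0]},
  {"delta_pos": [1.34,-0.35,0],"dr": [0,0,0]},
  {"delta_pos": [1.69,-0.36,0],"dr": [0,0,0]},
])

```text
t: 9.72
tool_pos: [583.6, 168.0, 247.5]
tool_rot: [[1.0, 0.001, 0.002], [0.001, -1.0, 0.001], [0.002, -0.001, -1.0]]
contact_force: [-2.5, 3.1, 10.6]
finger_gap: 17.2
```

>>> jog_arm([
  {"delta_pos": [0.35,0.02,0],"dr": [0,0,0]},
  {"delta_pos": [0.69,0.07,0],"dr": [0,0,0]},
  {"delta_pos": [1.03,0.14,0],"dr": [0,0,0]},
  {"delta_pos": [1.37,0.25,0],"dr": [0,0,0]},
  {"delta_pos": [1.69,0.39,0],"dr": [0,0,0]},
])

```text
t: 10.35
tool_pos: [600.9, 164.3, 247.5]
tool_rot: [[1.0, 0.001, 0.002], [0.001, -1.0, 0.001], [0.002, -0.001, -1.0]]
contact_force: [1.7, 5.3, 8.6]
finger_gap: 17.2
```

Run:
```python
from h import *
im=optics.capture("side"); cv2.imwrite("pics/full5.png",im[:,:,::-1])
crop("pics/full5.png",250,165,320,265,8,"pics/s5.png")
```

```text
(no output)
```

View pics/s5.png

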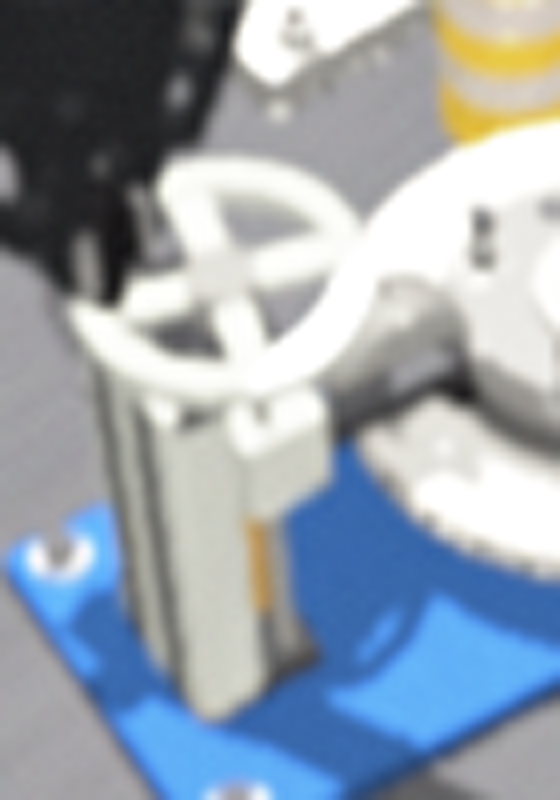

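>>> jog_arm([
  {"delta_pos": [0.31,0.16,0],"dr": [0,0,0]},
  {"delta_pos": [0.6,0.35,0],"dr": [0,0,0]},
  {"delta_pos": [0.88,0.57,0],"dr": [0,0,0]},
  {"delta_pos": [1.13,0.8,0],"dr": [0,0,0]},
  {"delta_pos": [1.37,1.06,0],"dr": [0,0,0]},
])

```text
t: 11.02
tool_pos: [614.9, 153.5, 247.6]
tool_rot: [[1.0, 0.001, 0.003], [0.001, -1.0, 0.001], [0.003, -0.001, -1.0]]
contact_force: [2.5, 4.3, 6.5]
finger_gap: 17.1
```

>>> jog_arm([
  {"delta_pos": [0.21,0.28,0],"dr": [0,0,0]},
  {"delta_pos": [0.4,0.57,0],"dr": [0,0,0]},
  {"delta_pos": [0.55,0.88,0],"dr": [0,0,0]},
  {"delta_pos": [0.69,1.21,0],"dr": [0,0,0]},
  {"delta_pos": [0.79,1.54,0],"dr": [0,0,0]},
])

```text
t: 11.65
tool_pos: [622.9, 137.8, 247.5]
tool_rot: [[1.0, 0.001, 0.003], [0.001, -1.0, 0.001], [0.003, -0.001, -1.0]]
contact_force: [3.3, 3.0, 6.9]
finger_gap: 16.9
```

>>> jog_arm([
  {"delta_pos": [0.07,0.34,0],"dr": [0,0,0]},
  {"delta_pos": [0.12,0.69,0],"dr": [0,0,0]},
  {"delta_pos": [0.13,1.04,0],"dr": [0,0,0]},
  {"delta_pos": [0.11,1.38,0],"dr": [0,0,0]},
  {"delta_pos": [0.06,1.73,0],"dr": [0,0,0]},
])

```text
t: 12.28
tool_pos: [623.4, 120.3, 247.5]
tool_rot: [[1.0, 0.001, 0.003], [0.001, -1.0, 0.0], [0.003, -0.0, -1.0]]
contact_force: [2.4, 1.7, 7.1]
finger_gap: 17.3
```

>>> jog_arm([
  {"delta_pos": [-0.08,0.34,0],"dr": [0,0,0]},
  {"delta_pos": [-0.19,0.67,0],"dr": [0,0,0]},
  {"delta_pos": [-0.32,0.99,0],"dr": [0,0,0]},
  {"delta_pos": [-0.48,1.3,0],"dr": [0,0,0]},
  {"delta_pos": [-0.67,1.6,0],"dr": [0,0,0]},
])

```text
t: 12.9
tool_pos: [616.3, 104.2, 247.5]
tool_rot: [[1.0, 0.001, 0.002], [0.001, -1.0, 0.0], [0.002, -0.0, -1.0]]
contact_force: [0.5, 1.0, 9.2]
finger_gap: 17.2
```

>>> jog_arm([
  {"delta_pos": [-0.21,0.28,0],"dr": [0,0,0]},
  {"delta_pos": [-0.45,0.53,0],"dr": [0,0,0]},
  {"delta_pos": [-0.71,0.76,0],"dr": [0,0,0]},
  {"delta_pos": [-0.99,0.98,0],"dr": [0,0,0]},
  {"delta_pos": [-1.28,1.16,0],"dr": [0,0,0]},
])

```text
t: 13.52
tool_pos: [603.3, 92.8, 247.5]
tool_rot: [[1.0, 0.001, 0.002], [0.001, -1.0, 0.001], [0.002, -0.001, -1.0]]
contact_force: [-0.6, 3.0, 9.7]
finger_gap: 17.1
```

>>> jog_arm([
  {"delta_pos": [-0.31,0.16,0],"dr": [0,0,0]},
  {"delta_pos": [-0.63,0.29,0],"dr": [0,0,0]},
  {"delta_pos": [-0.97,0.39,0],"dr": [0,0,0]},
  {"delta_pos": [-1.31,0.47,0],"dr": [0,0,0]},
  {"delta_pos": [-1.65,0.51,0],"dr": [0,0,0]},
])

```text
t: 14.15
tool_pos: [587.0, 88.0, 247.5]
tool_rot: [[1.0, 0.001, 0.002], [0.001, -1.0, 0.001], [0.002, -0.001, -1.0]]
contact_force: [1.6, 4.6, 7.9]
finger_gap: 17.1
```

Run:
```python
from h import *
im=optics.capture("side"); cv2.imwrite("pics/full6.png",im[:,:,::-1])
o=[]
for f in("side0","full4","full5","full6"):
    a=cv2.imread(f"pics/{f}.png")[205:240,268:300]
    o.append(cv2.resize(a,None,fx=6,fy=16,interpolation=cv2.INTER_CUBIC))
cv2.imwrite("pics/cmp.png",np.hstack(o))
```

```text
(no output)
```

View pics/cmp.png

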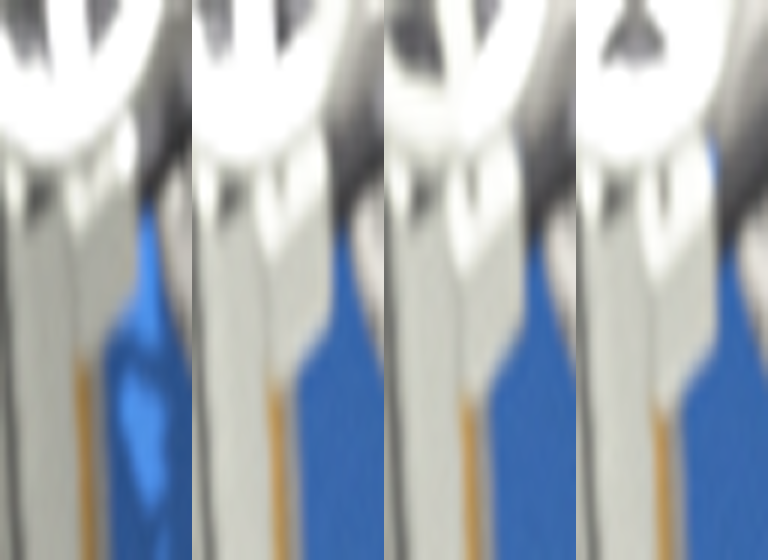

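>>> jog_arm([
  {"delta_pos": [-0.35,0.01,0],"dr": [0,0,0]},
  {"delta_pos": [-0.7,0.0,0],"dr": [0,0,0]},
  {"delta_pos": [-1.04,-0.05,0],"dr": [0,0,0]},
  {"delta_pos": [-1.38,-0.13,0],"dr": [0,0,0]},
  {"delta_pos": [-1.72,-0.24,0],"dr": [0,0,0]},
])

```text
t: 14.82
tool_pos: [570.1, 90.4, 247.5]
tool_rot: [[1.0, 0.001, 0.003], [0.001, -1.0, 0.001], [0.003, -0.001, -1.0]]
contact_force: [3.6, 5.9, 7.3]
finger_gap: 17.8
```

Run:
```python
from h import *
rows(-470.4,-5,30)
```

```text
from -470.4 [[-0.32, -0.14], [-0.63, -0.3], [-0.92, -0.49], [-1.2, -0.7], [-1.45, -0.94]]
from -495.4 [[-0.23, -0.26], [-0.44, -0.54], [-0.63, -0.83], [-0.79, -1.14], [-0.92, -1.47]]
from -520.4 [[-0.1, -0.33], [-0.18, -0.67], [-0.22, -1.02], [-0.23, -1.37], [-0.21, -1.72]]
from -545.4 [[0.05, -0.35], [0.13, -0.69], [0.23, -1.02], [0.37, -1.34], [0.53, -1.65]]
from -570.4 [[0.19, -0.29], [0.4, -0.57], [0.64, -0.82], [0.9, -1.06], [1.18, -1.27]]
from -595.4 [[0.3, -0.19], [0.61, -0.34], [0.93, -0.48], [1.26, -0.58], [1.6, -0.65]]
```

>>> jog_arm([
  {"delta_pos": [-0.32,-0.14,0],"dr": [0,0,0]},
  {"delta_pos": [-0.63,-0.3,0],"dr": [0,0,0]},
  {"delta_pos": [-0.92,-0.49,0],"dr": [0,0,0]},
  {"delta_pos": [-1.2,-0.7,0],"dr": [0,0,0]},
  {"delta_pos": [-1.45,-0.94,0],"dr": [0,0,0]},
])

```text
t: 15.45
tool_pos: [555.8, 99.6, 247.5]
tool_rot: [[1.0, 0.001, 0.003], [0.001, -1.0, 0.001], [0.003, -0.001, -1.0]]
contact_force: [4.1, 1.7, 5.6]
finger_gap: 17.3
```

>>> jog_arm([
  {"delta_pos": [-0.23,-0.26,0],"dr": [0,0,0]},
  {"delta_pos": [-0.44,-0.54,0],"dr": [0,0,0]},
  {"delta_pos": [-0.63,-0.83,0],"dr": [0,0,0]},
  {"delta_pos": [-0.79,-1.14,0],"dr": [0,0,0]},
  {"delta_pos": [-0.92,-1.47,0],"dr": [0,0,0]},
])

```text
t: 16.08
tool_pos: [546.6, 114.1, 247.5]
tool_rot: [[1.0, 0.001, 0.003], [0.001, -1.0, 0.0], [0.003, -0.0, -1.0]]
contact_force: [4.1, -0.6, 7.4]
finger_gap: 17.3
```

>>> jog_arm([
  {"delta_pos": [-0.1,-0.33,0],"dr": [0,0,0]},
  {"delta_pos": [-0.18,-0.67,0],"dr": [0,0,0]},
  {"delta_pos": [-0.22,-1.02,0],"dr": [0,0,0]},
  {"delta_pos": [-0.23,-1.37,0],"dr": [0,0,0]},
  {"delta_pos": [-0.21,-1.72,0],"dr": [0,0,0]},
])

```text
t: 16.7
tool_pos: [544.2, 131.1, 247.5]
tool_rot: [[1.0, 0.001, 0.003], [0.001, -1.0, -0.0], [0.003, 0.0, -1.0]]
contact_force: [2.8, -2.5, 8.2]
finger_gap: 17.1
```

>>> jog_arm([
  {"delta_pos": [0.05,-0.35,0],"dr": [0,0,0]},
  {"delta_pos": [0.13,-0.69,0],"dr": [0,0,0]},
  {"delta_pos": [0.23,-1.02,0],"dr": [0,0,0]},
  {"delta_pos": [0.37,-1.34,0],"dr": [0,0,0]},
  {"delta_pos": [0.53,-1.65,0],"dr": [0,0,0]},
])

```text
t: 17.32
tool_pos: [549.2, 147.6, 247.4]
tool_rot: [[1.0, 0.001, 0.002], [0.001, -1.0, -0.0], [0.002, 0.0, -1.0]]
contact_force: [-0.2, -1.3, 10.5]
finger_gap: 17.2
```

>>> jog_arm([
  {"delta_pos": [0.19,-0.29,0],"dr": [0,0,0]},
  {"delta_pos": [0.4,-0.57,0],"dr": [0,0,0]},
  {"delta_pos": [0.64,-0.82,0],"dr": [0,0,0]},
  {"delta_pos": [0.9,-1.06,0],"dr": [0,0,0]},
  {"delta_pos": [1.18,-1.27,0],"dr": [0,0,0]},
])

```text
t: 17.95
tool_pos: [560.5, 160.3, 247.4]
tool_rot: [[1.0, 0.001, 0.001], [0.001, -1.0, -0.0], [0.001, 0.0, -1.0]]
contact_force: [-2.9, -1.3, 11.8]
finger_gap: 16.9
```

Run:
```python
from h import *
im=optics.capture("side"); cv2.imwrite("pics/full7.png",im[:,:,::-1])
o=[]
for f in("side0","full4","full6","full7"):
    a=cv2.imread(f"pics/{f}.png")[205:240,268:300]
    o.append(cv2.resize(a,None,fx=6,fy=16,interpolation=cv2.INTER_CUBIC))
cv2.imwrite("pics/cmp2.png",np.hstack(o))
crop("pics/full7.png",240,150,340,250,6,"pics/s7.png")
```

```text
(no output)
```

View pics/cmp2.png

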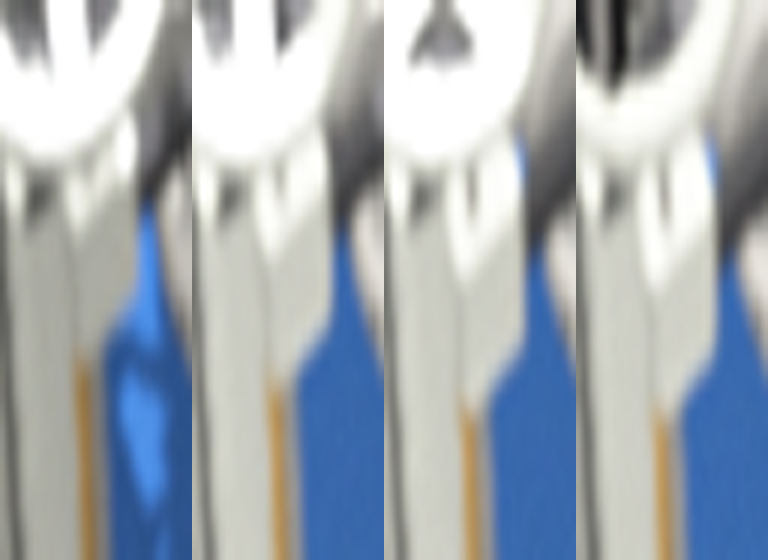

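View pics/s7.png

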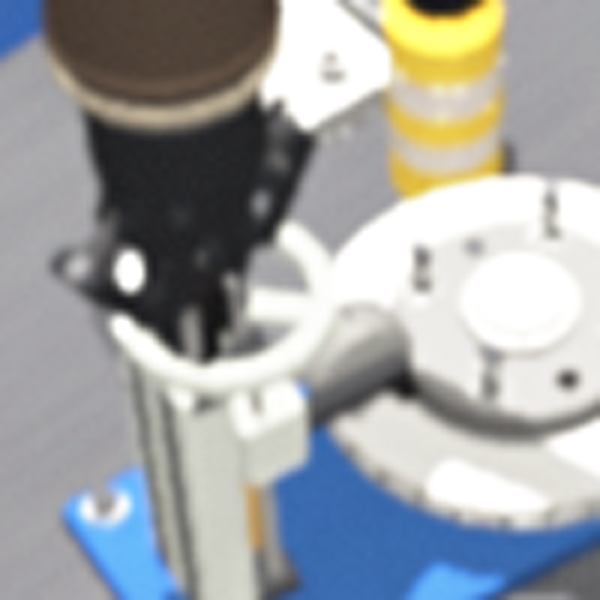

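```bash
cat >> h.py <<'E'
def edge(im,cols=(280,281,282,283)):
    # rgb; row where (R-B) crosses half along each column between block (grey) and orange
    out=[]
    for c in cols:
        p=(im[205:240,c,0].astype(float)-im[205:240,c,2]); 
        out.append(p)
    return np.array(out)
E
python3 - <<'E'
from h import *
fr={f:cv2.imread(f"pics/{f}.png")[:,:,::-1] for f in("side0","full4","full5","full6","full7")}
for f,im in fr.items():
    print(f); print(edge(im,(280,281,282,283))[:,15:33].astype(int))
E
```

```text
side0
[[ 9  8  9  9  8 10 17 32 44 46 44 37 28 22 20 20 18 16]
 [ 8  8  8  8  8  8 17 38 63 76 78 74 67 64 60 58 54 49]
 [ 8  8  8  8  8  9 11 27 48 61 67 71 76 75 77 79 80 79]
 [ 7  8  8  8  9  9  9 12 18 23 26 29 32 34 39 44 50 54]]
full4
[[ 8  9  9 10  9  9 11 17 29 42 48 42 31 24 22 20 18 18]
 [ 4  9  8  9  8  9 11 16 31 57 83 85 76 71 69 64 61 55]
 [ 9  9  8  9  9  9  9 11 23 49 71 84 86 87 91 90 91 88]
 [ 9  9  9  9  9 10 10 10 14 21 30 36 38 41 45 52 60 64]]
full5
[[ 4  7  9  9  9  9  9  8 12 26 41 42 33 24 22 20 20 17]
 [ 3  5 10  9  9  9  8  8 13 33 64 81 79 71 69 65 60 57]
 [ 4  8 10  9  9  9  8  9 12 25 52 78 88 88 89 93 92 90]
 [ 5 10  9 10 10  9 10  9 11 15 24 33 37 41 47 52 59 65]]
full6
[[ 4  5  9  9  8 10  9 10 12 20 33 39 31 24 21 20 19 18]
 [ 3  4  9  8  9 10  9  9 10 19 40 68 76 74 70 65 60 57]
 [ 4  4  9  9  9  8 10  9  9 13 31 66 85 88 90 92 91 90]
 [ 5  7 10  8  9  9  9  9 10 10 17 31 38 42 46 52 60 63]]
full7
[[ 2  4  6  9 10  8  9  8  9 13 26 35 31 25 22 21 18 18]
 [ 2  3  6  9  9 10  9  9  9 13 33 60 74 74 70 66 63 56]
 [ 4  5  7 10  9 10  9  9  8 12 27 56 82 90 92 93 93 90]
 [ 5  5 10 10  9 10  9  9 10 11 16 26 37 42 46 54 60 65]]
```

>>> jog_arm([
  {"delta_pos": [0.3,-0.19,0],"dr": [0,0,0]},
  {"delta_pos": [0.61,-0.34,0],"dr": [0,0,0]},
  {"delta_pos": [0.93,-0.48,0],"dr": [0,0,0]},
  {"delta_pos": [1.26,-0.58,0],"dr": [0,0,0]},
  {"delta_pos": [1.6,-0.65,0],"dr": [0,0,0]},
])

```text
t: 18.62
tool_pos: [575.7, 167.1, 247.4]
tool_rot: [[1.0, 0.001, -0.0], [0.001, -1.0, 0.0], [-0.0, -0.0, -1.0]]
contact_force: [-8.0, 0.9, 14.7]
finger_gap: 16.8
```

```bash
cat >> h.py <<'E'
def hc(im,c):
    p=edge(im,(c,))[0]; lo=9.; pl=np.mean(p[28:31]) if c!=281 else p[20:31].max()
    hlf=(lo+pl)/2; i=np.where(p[10:]>hlf)[0][0]+10
    return i-1+(hlf-p[i-1])/(p[i]-p[i-1])+205
def carr(im): return np.array([hc(im,281),hc(im,282)])
E
python3 - <<'E'
from h import *
for f in("side0","full4","full5","full6","full7"): print(f,carr(cv2.imread(f"pics/{f}.png")[:,:,::-1]))
for i in range(2):
    im=optics.capture("side"); print(carr(im))
cv2.imwrite("pics/full8.png",im[:,:,::-1])
o=ctrl.get_obs(); print(o['t'],o['tool_pos'],o['contact_force'])
C,d=ray("side",(282,215)); 
# point: plane of column -x face
O=np.array([549,-35,0.]);a=np.arctan2(34.6,163.2);Y=np.array([np.sin(a),np.cos(a),0]);X=np.array([Y[1],-Y[0],0])
P=C+d*(((O-21*X-C)@X)/(d@X)); print(P,(P-O)@Y, proj("side",P-[0,0,5])-proj("side",P), proj("side",P-[0,0,10])-proj("side",P))
rows(-620.4,18,20)
E
```

```text
side0 [227.22  227.762]
full4 [228.615 229.008]
full5 [229.387 229.907]
full6 [230.089 230.529]
full7 [230.315 230.805]
[230.296 230.759]
[230.296 230.742]
18.725 [576.078 167.16  247.409] [-5.435  1.471 14.116]
[563.238 133.412 181.59 ] 167.70268263965852 [0.112 1.082] [0.224 2.159]
from -620.4 [[-1.19, 0.4], [-2.19, 1.15], [-2.92, 2.17], [-3.29, 3.36], [-3.28, 4.61]]
from -530.4 [[0.4, 1.19], [1.15, 2.19], [2.17, 2.92], [3.36, 3.29], [4.61, 3.28]]
from -440.4 [[1.19, -0.4], [2.19, -1.15], [2.92, -2.17], [3.29, -3.36], [3.28, -4.61]]
from -350.4 [[-0.4, -1.19], [-1.15, -2.19], [-2.17, -2.92], [-3.36, -3.29], [-4.61, -3.28]]
```

>>> jog_arm([
  {"delta_pos": [-1.19,0.4,0],"dr": [0,0,0]},
  {"delta_pos": [-2.19,1.15,0],"dr": [0,0,0]},
  {"delta_pos": [-2.92,2.17,0],"dr": [0,0,0]},
  {"delta_pos": [-3.29,3.36,0],"dr": [0,0,0]},
  {"delta_pos": [-3.28,4.61,0],"dr": [0,0,0]},
])

```text
t: 19.35
tool_pos: [544.5, 120.7, 247.5]
tool_rot: [[1.0, 0.001, 0.003], [0.001, -1.0, 0.001], [0.003, -0.001, -1.0]]
contact_force: [8.3, 4.5, 3.7]
finger_gap: 17.0
```

Run:
```python
from h import *
for i in range(2):
    im=optics.capture("side"); print(carr(im))
```

```text
[230.107 230.621]
[230.107 230.554]
```

>>> jog_arm([
  {"delta_pos": [0.4,1.19,0],"dr": [0,0,0]},
  {"delta_pos": [1.15,2.19,0],"dr": [0,0,0]},
  {"delta_pos": [2.17,2.92,0],"dr": [0,0,0]},
  {"delta_pos": [3.36,3.29,0],"dr": [0,0,0]},
  {"delta_pos": [4.61,3.28,0],"dr": [0,0,0]},
])

```text
t: 20.08
tool_pos: [590.3, 88.2, 247.4]
tool_rot: [[1.0, 0.0, 0.001], [0.0, -1.0, 0.001], [0.001, -0.001, -1.0]]
contact_force: [-4.5, 8.5, 11.7]
finger_gap: 17.0
```

Run:
```python
from h import *
for i in range(2):
    im=optics.capture("side"); print(carr(im))
```

```text
[230.077 230.557]
[230.089 230.543]
```

>>> jog_arm([
  {"delta_pos": [1.19,-0.4,0],"dr": [0,0,0]},
  {"delta_pos": [2.19,-1.15,0],"dr": [0,0,0]},
  {"delta_pos": [2.92,-2.17,0],"dr": [0,0,0]},
  {"delta_pos": [3.29,-3.36,0],"dr": [0,0,0]},
  {"delta_pos": [3.28,-4.61,0],"dr": [0,0,0]},
])

```text
t: 20.8
tool_pos: [623.8, 134.1, 247.5]
tool_rot: [[1.0, 0.001, 0.003], [0.001, -1.0, -0.0], [0.003, 0.0, -1.0]]
contact_force: [0.5, -2.4, 7.5]
finger_gap: 17.1
```

Run:
```python
from h import *
for i in range(2):
    im=optics.capture("side"); print(carr(im))
cv2.imwrite("pics/full9.png",im[:,:,::-1])
o=[]
for f in("full4","full5","full8","full9"):
    a=cv2.imread(f"pics/{f}.png")[205:240,268:300]
    o.append(cv2.resize(a,None,fx=6,fy=16,interpolation=cv2.INTER_CUBIC))
cv2.imwrite("pics/cmp3.png",np.hstack(o))
```

```text
[229.517 230.052]
[229.517 230.054]
```

View pics/cmp3.png

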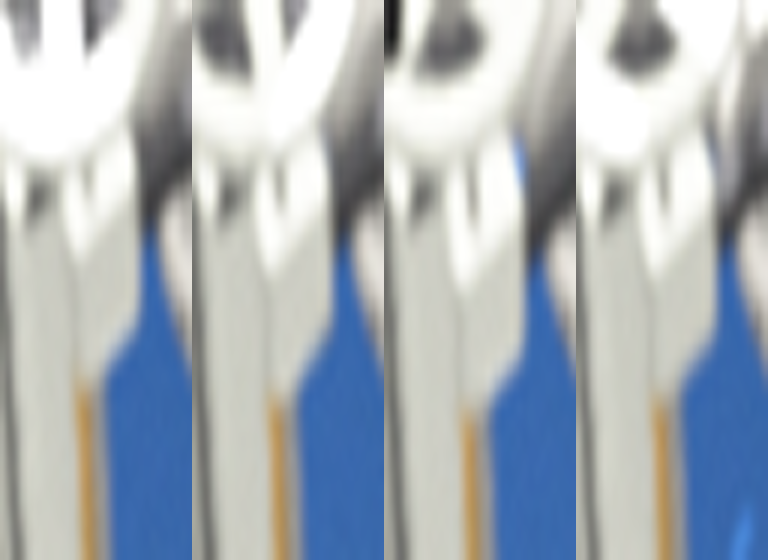

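```bash
cat >> h.py <<'E'
def slant(im,cols=range(283,290),ch=0):
    out=[]
    for c in cols:
        p=im[:,c,ch].astype(float)
        # search from rows 216..236 for steepest descent
        seg=p[214:238]; k=np.argmin(np.diff(seg))
        hi=np.mean(seg[max(0,k-5):k-1]); lo=np.mean(seg[k+3:k+6]); h=(hi+lo)/2
        i=k-2
        while seg[i]>h: i+=1
        out.append(214+i-1+(seg[i-1]-h)/(seg[i-1]-seg[i]))
    return np.array(out)
E
python3 - <<'E'
from h import *
for f,a in(("side0",0),("full4",360),("full5",620),("full9",675),("full6",770),("full7",920),("full8",945)):
    s=slant(cv2.imread(f"pics/{f}.png")[:,:,::-1]); print(f,a/60,s,s[1:].mean(), s.mean())
E
```

```text
side0 0.0 [218.623 217.729 225.52  225.253 224.866     nan     nan] nan nan
full4 6.0 [228.32  227.915 227.452 227.069 226.668 226.163 225.583] 226.80829417332973 227.02426297107917
full5 10.333333333333334 [229.418 228.896 228.325 227.848 227.337 226.703 225.922] 227.5052365694916 227.77854602781818
full9 11.25 [221.697 220.194 228.016 227.758 227.38  226.825 226.343] 226.08623830292763 225.45923600568398
full6 12.833333333333334 [230.116 229.501 228.819 228.5   228.107 227.562 227.078] 228.26130548091757 228.52619474121937
full7 15.333333333333334 [230.503 230.028 229.378 228.983 228.615 228.1   227.588] 228.78213601961306 229.02804119141436
full8 15.75 [222.492 229.701 229.39  229.048 228.646 228.17  227.628] 228.76386085590528 227.8679075193474
  return _methods._mean(a, axis=axis, dtype=dtype,
  ret = ret.dtype.type(ret / rcount)
```

Run:
```python
from h import *
rows(-350.4,11,5)
rows(-295.4,4,5)
```

```text
from -350.4 [[-0.2, -0.74], [-0.54, -1.43], [-1.0, -2.04], [-1.57, -2.55], [-2.23, -2.95]]
from -295.4 [[-0.26, -0.11], [-0.52, -0.2], [-0.79, -0.28], [-1.06, -0.33], [-1.34, -0.37]]
```

>>> jog_arm([
  {"delta_pos": [-0.2,-0.74,0],"dr": [0,0,0]},
  {"delta_pos": [-0.54,-1.43,0],"dr": [0,0,0]},
  {"delta_pos": [-1.0,-2.04,0],"dr": [0,0,0]},
  {"delta_pos": [-1.57,-2.55,0],"dr": [0,0,0]},
  {"delta_pos": [-2.23,-2.95,0],"dr": [0,0,0]},
])

```text
t: 21.52
tool_pos: [601.2, 164.2, 247.5]
tool_rot: [[1.0, 0.001, 0.003], [0.001, -1.0, 0.001], [0.003, -0.001, -1.0]]
contact_force: [3.0, 1.4, 7.0]
finger_gap: 16.8
```

Run:
```python
from h import *
o=ctrl.get_obs(); print(o['t'],o['tool_pos'],o['contact_force'])
im=optics.capture("side"); cv2.imwrite("pics/full10.png",im[:,:,::-1])
a=cv2.imread("pics/full5.png")[:,:,::-1]
print(carr(a),slant(a)); print(carr(im),slant(im))
R=slice(205,240),slice(272,294)
g=lambda x:cv2.cvtColor(np.ascontiguousarray(x[R]),cv2.COLOR_RGB2GRAY).astype(int)
print(g(im)-g(a))
```

```text
21.525 [601.23  164.206 247.533] [3.046 1.414 6.989]
[229.387 229.907] [229.418 228.896 228.325 227.848 227.337 226.703 225.922]
[229.387 229.899] [229.424 228.969 228.312 227.889 227.474 226.85  226.005]
[[ -5   0  -2   3  11   4   1   1   0  -6 -26 -18  -3   1   4   5   0   0
    0   0   0   0]
 [ -1  -1   0   1   6   7   1   1   0  -2 -13 -14  -2   4   5   0   0   0
    0   0   0   0]
 [  0   0  -2   0   4  13   4   0   0   0  -3 -11  -1   1   0   0   0   0
    0   0   0   0]
 [  4  -1   1   2   3  13   9   1   0   0  -3  -2   1   0   0   0   0   0
    0   0   0   2]
 [  1   3   2   1   0   7   9   1   0  -1  -1   0   0   0   0   0   0   0
    0   0   1   0]
 [  0   0  -1  -1  -1   2   2   1   0   0   0   0   0   0   0   0   0   0
    0   1  -1  -1]
 [  0   0   0   1   0   0  -1   0   0   0   0   0   0   0   0   0   1   1
    2   0  -1  -1]
 [  0   0   0   0   0   0   0   0   0   0   0   0   0   0   0   1  -1   0
    1  -1  -2   4]
 [ -1   0  -1   0   0   0   0   1   0   0   0   0  -1  -1   0  -1  -3  -1
    0   0   1  -1]
 [  0  -1   0  -1  -1   1   0   0   0   0  -1   0   0  -1 
[... 1660 characters left out ...]
0   0   1   0   0   0   1   0
    1  -1  -1   0]
 [ -1   1   1  -2   1  -2  -1   0   1   0   1   1  -4   0   0   1   1   1
    0  -2   0  -1]
 [  0   1  -1   0   0   0   1   0   0   1  -2  -1   0   1   0   2   0   0
   -1   2   0   2]
 [ -1   1   0  -1  -1   2  -1  -1   1  -2   1   1   0   0   0   0  -2  -3
    0   0   0  -1]
 [  2  -1  -1   1  -1  -1   1   0  -1  -1   1  -2   0   1   0  -2   2   0
   -2   2   0  -1]
 [ -1   0   0  -1   0   1  -1  -1   1   2   1   1  -1   0  -1   0  -1   3
    0   0   1   1]
 [  0   1   0   1  -3   1   0  -2   0  -1   1  -1   0  -1   1  -1   0  -2
   -3   0   1   1]
 [  0   1  -2  -1   1   1  -1  -2   0  -2   0   0   1   0   1   0   0   0
    0   1   0  -3]]
```

Run:
```python
from h import *
rows(-295.4,8,5)
```

```text
from -295.4 [[-0.52, -0.2], [-1.06, -0.33], [-1.62, -0.39], [-2.18, -0.36], [-2.72, -0.26]]
```

>>> jog_arm([
  {"delta_pos": [-0.52,-0.2,0],"dr": [0,0,0]},
  {"delta_pos": [-1.06,-0.33,0],"dr": [0,0,0]},
  {"delta_pos": [-1.62,-0.39,0],"dr": [0,0,0]},
  {"delta_pos": [-2.18,-0.36,0],"dr": [0,0,0]},
  {"delta_pos": [-2.72,-0.26,0],"dr": [0,0,0]},
])

```text
t: 22.2
tool_pos: [573.6, 166.6, 247.5]
tool_rot: [[1.0, 0.001, 0.002], [0.001, -1.0, 0.001], [0.002, -0.001, -1.0]]
contact_force: [1.7, 0.9, 8.6]
finger_gap: 17.2
```

>>> jog_arm([
  {"delta_pos": [0,0,0],"dr": [0,0,0]},
  {"delta_pos": [0,0,0],"dr": [0,0,0]},
  {"delta_pos": [0,0,0],"dr": [0,0,0]},
  {"delta_pos": [0,0,0],"dr": [0,0,0]},
  {"delta_pos": [0,0,-2],"dr": [0,0,0]},
], grip=45)

```text
t: 22.82
tool_pos: [572.2, 165.8, 265.1]
tool_rot: [[1.0, 0.001, -0.003], [0.001, -1.0, -0.001], [-0.003, 0.001, -1.0]]
contact_force: [0.7, -0.2, 0.4]
finger_gap: 38.5
```

Run:
```python
from h import *
o=ctrl.get_obs(); print(o['t'],o['tool_pos'],o['contact_force'],o['finger_gap'])
```

```text
22.825 [572.169 165.786 265.117] [ 0.713 -0.217  0.364] 38.47424074315853
```

>>> jog_arm([
  {"delta_pos": [0,0,-5],"dr": [0,0,0]},
  {"delta_pos": [-1.5,5.0,-7],"dr": [0,0,-7]},
  {"delta_pos": [-3.2,10.5,-7.5],"dr": [0,0,-14]},
  {"delta_pos": [-5.0,16.4,-7.5],"dr": [0,0,-21]},
  {"delta_pos": [-6.8,22.3,-7.5],"dr": [0,0,-29]},
], grip=55)

```text
t: 23.45
tool_pos: [504.4, -58.6, 341.5]
tool_rot: [[0.872, 0.49, 0.0], [0.49, -0.872, -0.0], [0.0, 0.0, -1.0]]
contact_force: [1.0, -0.2, -0.7]
finger_gap: 46.8
```

Run:
```python
from h import *
o=ctrl.get_obs(); print(o['t'],o['tool_pos'],o['tool_rot'],o['contact_force'],o['finger_gap'],o['joint_pos'])
im=optics.capture("side"); cv2.imwrite("pics/full11.png",im[:,:,::-1])
a=cv2.imread("pics/side0.png")[:,:,::-1]
print(carr(a),slant(a)); print(carr(im),slant(im))
crop("pics/full11.png",240,130,380,250,5,"pics/s11.png")
```

```text
23.45 [504.447 -58.631 341.481] [[ 0.872  0.49   0.   ]
 [ 0.49  -0.872 -0.   ]
 [ 0.     0.    -1.   ]] [ 0.978 -0.193 -0.749] 46.84765908913486 [-10.045  10.049 101.288  -0.007  68.634  50.649]
[227.22  227.762] [218.623 217.729 225.52  225.253 224.866     nan     nan]
[229.233 229.739] [221.176 227.74  227.379 227.147 226.641 226.081 225.469]
  return _methods._mean(a, axis=axis, dtype=dtype,
  ret = ret.dtype.type(ret / rcount)
```

View pics/s11.png

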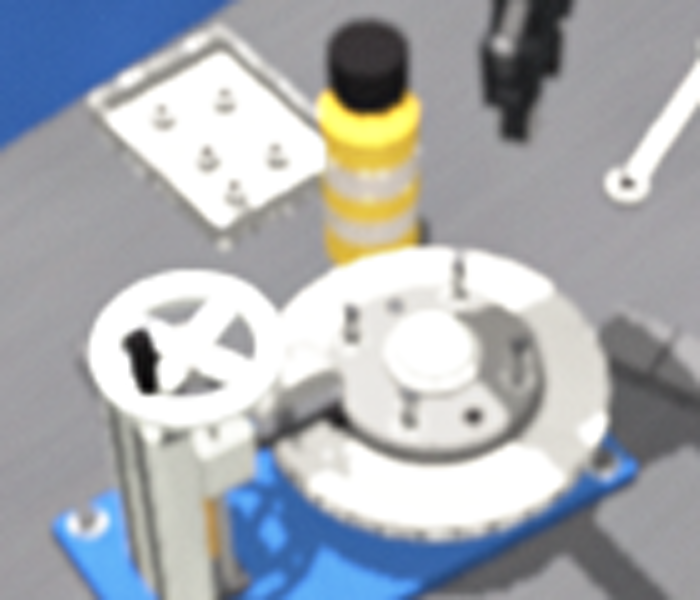

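Run:
```python
from h import *
o=[]
for f in("side0","full11"):
    a=cv2.imread(f"pics/{f}.png")[190:230,285:318]
    o.append(cv2.resize(a,None,fx=11,fy=14,interpolation=cv2.INTER_CUBIC))
cv2.imwrite("pics/cmp4.png",np.hstack(o))
```

```text
(no output)
```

View pics/cmp4.png

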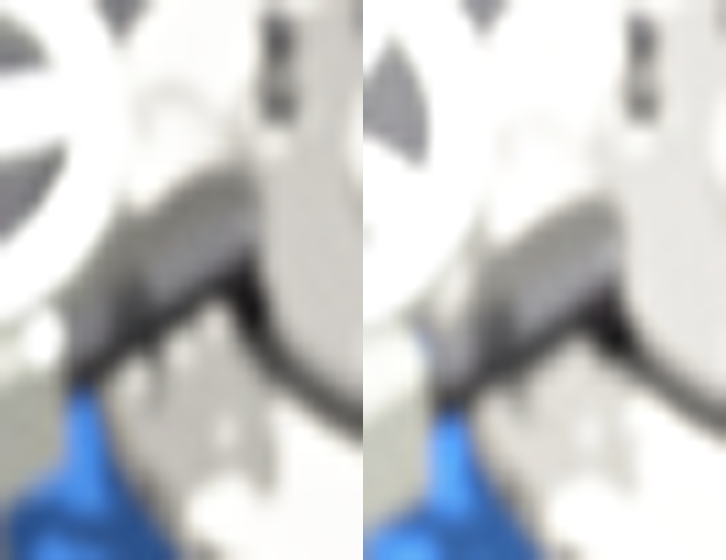

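>>> jog_arm([
  {"delta_pos": [-0.3,0.1,5.5],"dr": [0,0,0]},
  {"delta_pos": [-0.3,0.1,11],"dr": [0,0,0]},
  {"delta_pos": [-0.3,0.1,16.5],"dr": [0,0,0]},
  {"delta_pos": [-0.3,0.1,19],"dr": [0,0,0]},
  {"delta_pos": [-0.3,0.1,19],"dr": [0,0,0]},
])

```text
t: 24.12
tool_pos: [501.9, -59.1, 149.8]
tool_rot: [[0.874, 0.485, -0.004], [0.485, -0.874, 0.001], [-0.003, -0.002, -1.0]]
contact_force: [0.6, -0.8, 0.9]
finger_gap: 46.8
```

Run:
```python
from h import *
o=ctrl.get_obs(); print(o['t'],o['tool_pos'],o['contact_force'],o['finger_gap'])
crop("side",280,120,400,240,5,"pics/s12.png")
crop("top",290,160,350,220,10,"pics/t12.png")
```

```text
24.125 [501.862 -59.132 149.788] [ 0.603 -0.76   0.906] 46.78463747526162
```

View pics/s12.png

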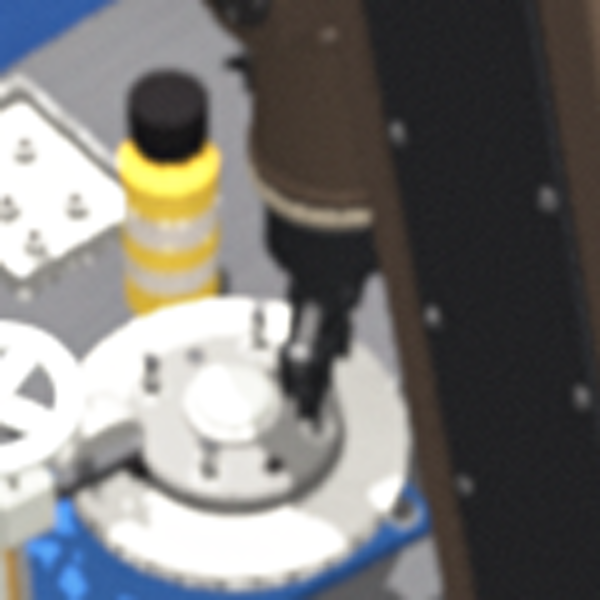

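View pics/t12.png

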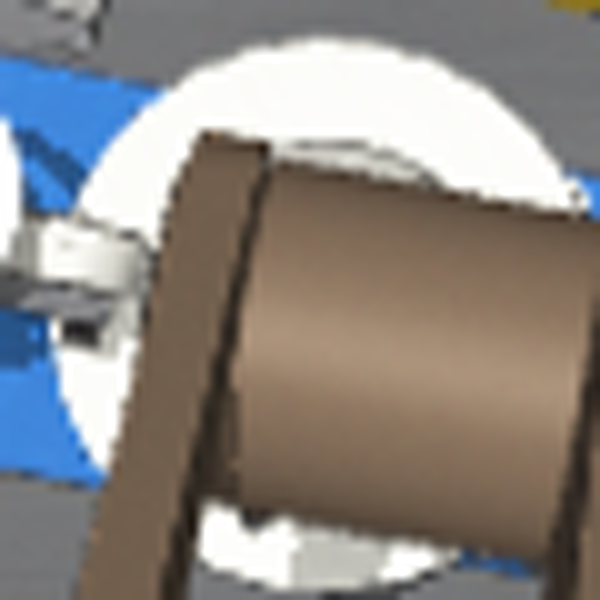

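>>> jog_arm([
  {"delta_pos": [0,0.1,1.2],"dr": [0,0,0]},
  {"delta_pos": [0,0.1,2.4],"dr": [0,0,0]},
  {"delta_pos": [0,0.1,3.2],"dr": [0,0,0]},
  {"delta_pos": [0,0.1,3.2],"dr": [0,0,0]},
  {"delta_pos": [0,0.1,3.2],"dr": [0,0,0]},
])

```text
t: 24.85
tool_pos: [503.6, -60.2, 119.4]
tool_rot: [[0.874, 0.485, 0.0], [0.485, -0.874, 0.0], [0.0, 0.0, -1.0]]
contact_force: [-0.5, -0.3, 0.4]
finger_gap: 46.3
```

>>> jog_arm([
  {"delta_pos": [0,0,0],"dr": [0,0,0]},
  {"delta_pos": [0,0,0],"dr": [0,0,0]},
  {"delta_pos": [0,0,0],"dr": [0,0,0]},
  {"delta_pos": [0,0,0],"dr": [0,0,0]},
  {"delta_pos": [0,0,0],"dr": [0,0,0]},
], grip=0, squeeze=25)

```text
t: 25.48
tool_pos: [503.6, -60.2, 119.6]
tool_rot: [[0.874, 0.485, 0.0], [0.485, -0.874, -0.0], [0.0, 0.0, -1.0]]
contact_force: [-1.3, 0.1, 5.6]
finger_gap: 11.9
```

Run:
```python
from h import *
o=ctrl.get_obs(); print(o['t'],o['tool_pos'],o['tool_rot'],o['contact_force'],o['finger_gap'])
O=np.array([549,-35,0.]); d=o['tool_pos']-O; print(np.hypot(*d[:2]),np.degrees(np.arctan2(d[1],d[0])))
```

```text
25.475 [503.649 -60.213 119.568] [[ 0.874  0.485  0.   ]
 [ 0.485 -0.874 -0.   ]
 [ 0.     0.    -1.   ]] [-1.333  0.132  5.614] 11.905379893291894
51.88819930859249 -150.92802170422055
```

```bash
cat >> h.py <<'E'
OC=np.array([550.,-34.])
def swing(p,al,D,O=OC):
    a=np.radians(al); tx=np.array([np.cos(a),np.sin(a)]); ty=np.array([np.sin(a),-np.cos(a)])
    for d in D:
        r=np.radians(d); R=np.array([[np.cos(r),-np.sin(r)],[np.sin(r),np.cos(r)]]); q=O+R@(p-O)-p
        print([round(q@tx/10,2),round(q@ty/10,2),0],[0,0,round(-d,1)],"->",np.round(p+q,1))
E
python3 - <<'E'
from h import *
p=np.array([503.65,-60.2]); swing(p,29,[6,12,18,24,30])
r=np.radians(30);R=np.array([[np.cos(r),-np.sin(r)],[np.sin(r),np.cos(r)]]); p2=OC+R@(p-OC)
swing(p2,59,[6,12,18.7])
E
```

```text
[np.float64(0.03), np.float64(0.56), 0] [0, 0, -6] -> [506.6 -64.9]
[np.float64(0.13), np.float64(1.11), 0] [0, 0, -12] -> [510.1 -69.3]
[np.float64(0.27), np.float64(1.64), 0] [0, 0, -18] -> [514.  -73.2]
[np.float64(0.48), np.float64(2.16), 0] [0, 0, -24] -> [518.3 -76.8]
[np.float64(0.74), np.float64(2.66), 0] [0, 0, -30] -> [523.  -79.9]
[np.float64(0.03), np.float64(0.56), 0] [0, 0, -6] -> [527.9 -82.4]
[np.float64(0.13), np.float64(1.11), 0] [0, 0, -12] -> [533.1 -84.5]
[np.float64(0.3), np.float64(1.7), 0] [0, 0, -18.7] -> [539.1 -86.1]
```

>>> jog_arm([
  {"delta_pos": [0.03,0.56,0],"dr": [0,0,-6]},
  {"delta_pos": [0.13,1.11,0],"dr": [0,0,-12]},
  {"delta_pos": [0.27,1.64,0],"dr": [0,0,-18]},
  {"delta_pos": [0.48,2.16,0],"dr": [0,0,-24]},
  {"delta_pos": [0.74,2.66,0],"dr": [0,0,-30]},
])

```text
t: 26.1
tool_pos: [522.4, -80.0, 119.6]
tool_rot: [[0.512, 0.859, -0.001], [0.859, -0.512, 0.0], [-0.0, -0.001, -1.0]]
contact_force: [-4.2, 0.1, 10.2]
finger_gap: 11.8
```

>>> jog_arm([
  {"delta_pos": [0.03,0.56,0],"dr": [0,0,-6]},
  {"delta_pos": [0.13,1.11,0],"dr": [0,0,-12]},
  {"delta_pos": [0.3,1.7,0],"dr": [0,0,-18.7]},
  {"delta_pos": [0.3,1.7,0],"dr": [0,0,-18.7]},
  {"delta_pos": [0.3,1.7,0],"dr": [0,0,-18.7]},
])

```text
t: 26.72
tool_pos: [539.7, -87.1, 119.6]
tool_rot: [[0.212, 0.977, 0.001], [0.977, -0.212, -0.001], [-0.001, 0.002, -1.0]]
contact_force: [-0.0, -9.3, 2.2]
finger_gap: 12.3
```

Run:
```python
from h import *
o=ctrl.get_obs(); print(o['t'],o['tool_pos'],o['tool_rot'],o['contact_force'],o['ft_torque'],o['finger_gap'])
crop("side",280,150,380,240,6,"pics/s13.png")
crop("top",290,155,350,215,10,"pics/t13.png")
```

```text
26.725 [539.692 -87.062 119.631] [[ 0.212  0.977  0.001]
 [ 0.977 -0.212 -0.001]
 [-0.001  0.002 -1.   ]] [-0.026 -9.303  2.152] [-1.671 -0.009 -0.077] 12.300234493975678
```

View pics/s13.png

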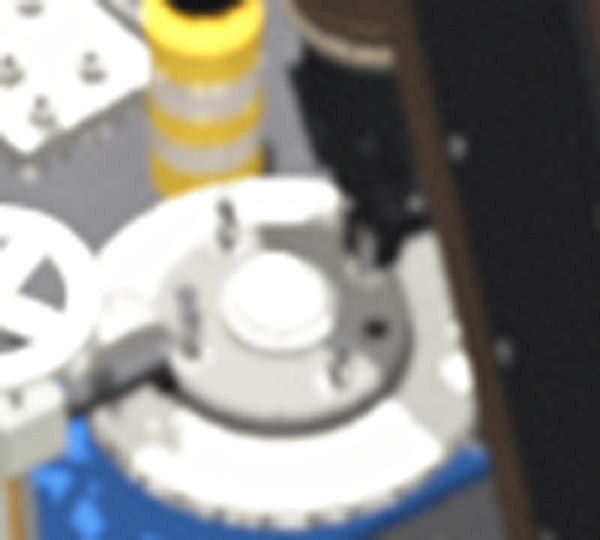

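View pics/t13.png

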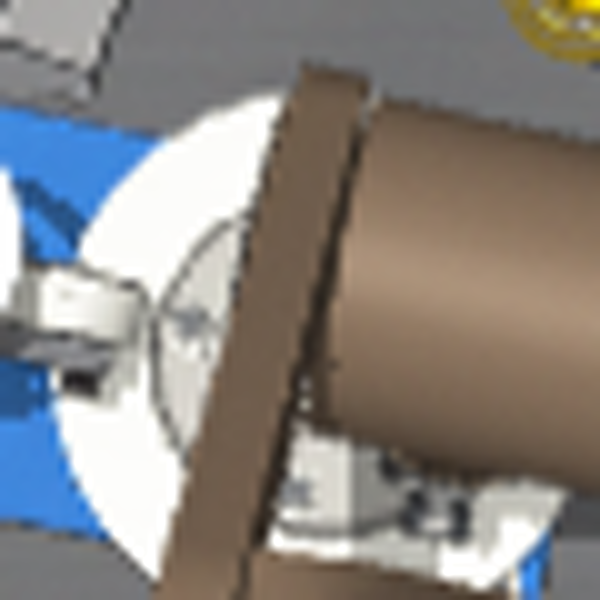

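Run:
```python
from h import *
s=lambda u,v:(280+u/6,150+v/6); t=lambda u,v:(290+u/10,155+v/10)
c=onz("top",(250+434/6,130+365/6),130)
print("cap",c)
for uv in((193,323),(300,488)):
    q=onz("top",t(*uv),142); d=q-c; print("top",q,np.hypot(*d[:2]),np.degrees(np.arctan2(d[1],d[0])))
cs=onz("side",s(280,282),130); print("cap side",cs)
for uv in((187,290),(224,207),(343,350)):
    q=onz("side",s(*uv),142); d=q-cs; print("side",q,np.hypot(*d[:2]),np.degrees(np.arctan2(d[1],d[0])))
```

```text
cap [547.909 -34.063 130.   ]
top [560.493  16.086 142.   ] 51.704830729368396 75.91274578027166
top [497.016 -25.27  142.   ] 51.646588158149385 170.19679172111688
cap side [552.344 -34.86  130.   ]
side [574.359   9.523 142.   ] 49.543288999391415 63.61831038725118
side [601.435 -42.743 142.   ] 49.72030040270622 -9.122240870501823
side [492.147 -18.876 142.   ] 62.28257328653075 165.12933294979226
```

>>> jog_arm([
  {"delta_pos": [0,0,0],"dr": [0,0,0]},
  {"delta_pos": [0,0,0],"dr": [0,0,0]},
  {"delta_pos": [0,0,0],"dr": [0,0,0]},
  {"delta_pos": [0,0,0],"dr": [0,0,0]},
  {"delta_pos": [0,0,0],"dr": [0,0,0]},
])

```text
t: 27.45
tool_pos: [539.7, -87.0, 119.6]
tool_rot: [[0.212, 0.977, 0.001], [0.977, -0.212, -0.001], [-0.001, 0.002, -1.0]]
contact_force: [-0.5, -9.5, 1.8]
finger_gap: 12.0
```

>>> jog_arm([
  {"delta_pos": [0,0,0],"dr": [0,0,0]},
  {"delta_pos": [0,0,0],"dr": [0,0,0]},
  {"delta_pos": [0,0,0],"dr": [0,0,0]},
  {"delta_pos": [0,0,-2.5],"dr": [0,0,0]},
  {"delta_pos": [0,0,-5],"dr": [0,0,0]},
], grip=55)

```text
t: 28.08
tool_pos: [538.7, -85.9, 169.6]
tool_rot: [[0.212, 0.977, -0.001], [0.977, -0.212, 0.0], [0.0, -0.001, -1.0]]
contact_force: [0.0, 0.3, -0.2]
finger_gap: 47.2
```

Run:
```python
from h import *
o=ctrl.get_obs(); print(o['t'],o['tool_pos'],o['contact_force'],o['finger_gap'])
g=78.1
a=np.radians(g+90); print("grab pt", OC+54*np.array([np.cos(a),np.sin(a)]))
```

```text
28.075 [538.677 -85.886 169.621] [ 0.011  0.322 -0.161] 47.17131822490022
grab pt [497.161 -22.865]
```

>>> jog_arm([
  {"delta_pos": [0.53,-0.54,0],"dr": [0,0,10]},
  {"delta_pos": [1.06,-1.08,0],"dr": [0,0,20]},
  {"delta_pos": [1.58,-1.62,0],"dr": [0,0,30]},
  {"delta_pos": [2.11,-2.16,0],"dr": [0,0,40]},
  {"delta_pos": [2.64,-2.7,0],"dr": [0,0,50]},
])

```text
t: 28.7
tool_pos: [518.1, -54.2, 169.3]
tool_rot: [[0.888, 0.46, -0.0], [0.46, -0.888, 0.0], [-0.0, -0.0, -1.0]]
contact_force: [-0.6, 0.2, 0.8]
finger_gap: 46.9
```

Run:
```python
from h import *
o=ctrl.get_obs(); p=o['tool_pos'];R=o['tool_rot']; print(p,np.degrees(np.arctan2(R[1,0],R[0,0])),R.T@(np.array([497.2,-22.9,0])-p))
```

```text
[518.058 -54.212 169.288] 27.40933879228922 [ -4.097 -37.383 169.292]
```

>>> jog_arm([
  {"delta_pos": [-0.1,-1.0,0],"dr": [0,0,10]},
  {"delta_pos": [-0.2,-2.0,0],"dr": [0,0,20]},
  {"delta_pos": [-0.3,-3.0,0],"dr": [0,0,30]},
  {"delta_pos": [-0.4,-3.74,0],"dr": [0,0,39.3]},
  {"delta_pos": [-0.4,-3.74,1],"dr": [0,0,39.3]},
])

```text
t: 29.32
tool_pos: [497.5, -23.0, 159.5]
tool_rot: [[0.98, -0.199, 0.001], [-0.199, -0.98, -0.0], [0.001, -0.0, -1.0]]
contact_force: [-0.4, 0.6, -0.2]
finger_gap: 47.1
```

Run:
```python
from h import *
o=ctrl.get_obs(); p=o['tool_pos'];R=o['tool_rot']; print(p,np.degrees(np.arctan2(R[1,0],R[0,0])),R.T@(np.array([497.2,-22.9,0])-p))
crop("side",280,130,400,240,5,"pics/s14.png")
```

```text
[497.549 -22.977 159.457] -11.486379071175472 [ -0.548   0.022 159.457]
```

View pics/s14.png

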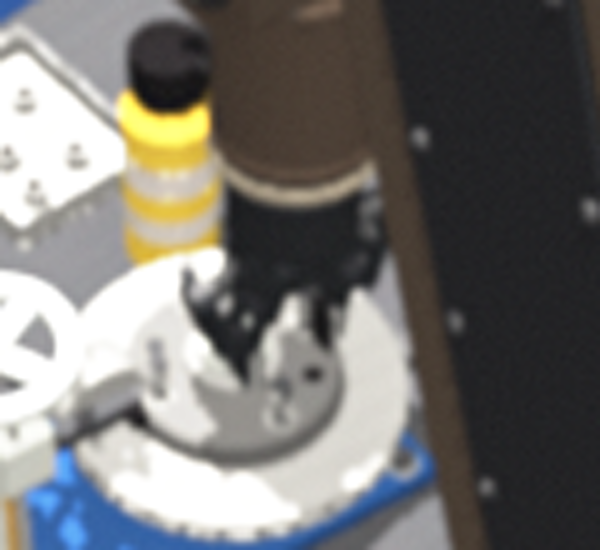

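>>> jog_arm([
  {"delta_pos": [0,0,1.5],"dr": [0,0,0]},
  {"delta_pos": [0,0,3.0],"dr": [0,0,0]},
  {"delta_pos": [0,0,4.1],"dr": [0,0,0]},
  {"delta_pos": [0,0,4.1],"dr": [0,0,0]},
  {"delta_pos": [0,0,4.1],"dr": [0,0,0]},
])

```text
t: 30.0
tool_pos: [497.5, -23.3, 118.4]
tool_rot: [[0.98, -0.2, 0.0], [-0.2, -0.98, 0.0], [0.0, -0.0, -1.0]]
contact_force: [0.1, -0.6, 0.1]
finger_gap: 46.8
```

>>> jog_arm([
  {"delta_pos": [0,0,0],"dr": [0,0,0]},
  {"delta_pos": [0,0,0],"dr": [0,0,0]},
  {"delta_pos": [0,0,0],"dr": [0,0,0]},
  {"delta_pos": [0,0,0],"dr": [0,0,0]},
  {"delta_pos": [0,0,0],"dr": [0,0,0]},
], grip=0)

```text
t: 30.62
tool_pos: [497.5, -23.1, 118.8]
tool_rot: [[0.98, -0.2, 0.001], [-0.2, -0.98, 0.0], [0.001, -0.0, -1.0]]
contact_force: [-0.7, 1.1, 5.1]
finger_gap: 12.1
```

Run:
```python
from h import *
o=ctrl.get_obs(); p=o['tool_pos'];R=o['tool_rot']; print(o['t'],p,np.degrees(np.arctan2(R[1,0],R[0,0])),o['contact_force'],o['finger_gap'])
p=p[:2]
swing(p,-11.5,[10,20,30,40,50])
r=np.radians(50);R=np.array([[np.cos(r),-np.sin(r)],[np.sin(r),np.cos(r)]]); p2=OC+R@(p-OC)
swing(p2,38.5,[10,20,30,39.5,40.5])
```

```text
30.625 [497.52  -23.141 118.795] -11.559440397579085 [-0.707  1.124  5.073] 12.063999315278721
[np.float64(0.08), np.float64(0.93), 0] [0, 0, -10] -> [496.4 -32.4]
[np.float64(0.32), np.float64(1.83), 0] [0, 0, -20] -> [497.  -41.7]
[np.float64(0.71), np.float64(2.68), 0] [0, 0, -30] -> [499.1 -50.8]
[np.float64(1.24), np.float64(3.45), 0] [0, 0, -40] -> [502.8 -59.4]
[np.float64(1.9), np.float64(4.11), 0] [0, 0, -50] -> [507.9 -67.2]
[np.float64(0.08), np.float64(0.93), 0] [0, 0, -10] -> [514.4 -74. ]
[np.float64(0.32), np.float64(1.83), 0] [0, 0, -20] -> [521.8 -79.6]
[np.float64(0.71), np.float64(2.68), 0] [0, 0, -30] -> [530.2 -83.8]
[np.float64(1.21), np.float64(3.41), 0] [0, 0, -39.5] -> [538.7 -86.4]
[np.float64(1.27), np.float64(3.48), 0] [0, 0, -40.5] -> [539.6 -86.6]
```

Run:
```python
from h import *
p=np.array([497.52,-23.14])
def rot(p,d):
    r=np.radians(d);R=np.array([[np.cos(r),-np.sin(r)],[np.sin(r),np.cos(r)]]); return OC+R@(p-OC)
swing(p,-11.5,[8,16,24,32,40])
swing(rot(p,40),28.5,[8,16,24,32,40])
swing(rot(p,80),68.5,[6,9.7])
```

```text
[np.float64(0.05), np.float64(0.75), 0] [0, 0, -8] -> [496.5 -30.5]
[np.float64(0.2), np.float64(1.48), 0] [0, 0, -16] -> [496.6 -38. ]
[np.float64(0.46), np.float64(2.18), 0] [0, 0, -24] -> [497.6 -45.4]
[np.float64(0.8), np.float64(2.84), 0] [0, 0, -32] -> [499.7 -52.6]
[np.float64(1.24), np.float64(3.45), 0] [0, 0, -40] -> [502.8 -59.4]
[np.float64(0.05), np.float64(0.75), 0] [0, 0, -8] -> [506.8 -65.7]
[np.float64(0.2), np.float64(1.48), 0] [0, 0, -16] -> [511.7 -71.4]
[np.float64(0.46), np.float64(2.18), 0] [0, 0, -24] -> [517.2 -76.4]
[np.float64(0.8), np.float64(2.84), 0] [0, 0, -32] -> [523.5 -80.6]
[np.float64(1.24), np.float64(3.45), 0] [0, 0, -40] -> [530.2 -83.8]
[np.float64(0.03), np.float64(0.56), 0] [0, 0, -6] -> [535.5 -85.6]
[np.float64(0.07), np.float64(0.9), 0] [0, 0, -9.7] -> [538.9 -86.4]
```

>>> jog_arm([
  {"delta_pos": [0.05,0.75,0],"dr": [0,0,-8]},
  {"delta_pos": [0.2,1.48,0],"dr": [0,0,-16]},
  {"delta_pos": [0.46,2.18,0],"dr": [0,0,-24]},
  {"delta_pos": [0.8,2.84,0],"dr": [0,0,-32]},
  {"delta_pos": [1.24,3.45,0],"dr": [0,0,-40]},
])

```text
t: 31.25
tool_pos: [502.8, -59.3, 118.8]
tool_rot: [[0.877, 0.48, 0.001], [0.48, -0.877, 0.0], [0.001, -0.0, -1.0]]
contact_force: [1.1, 8.4, 3.4]
finger_gap: 12.0
```

>>> jog_arm([
  {"delta_pos": [0.05,0.75,0],"dr": [0,0,-8]},
  {"delta_pos": [0.2,1.48,0],"dr": [0,0,-16]},
  {"delta_pos": [0.46,2.18,0],"dr": [0,0,-24]},
  {"delta_pos": [0.8,2.84,0],"dr": [0,0,-32]},
  {"delta_pos": [1.24,3.45,0],"dr": [0,0,-40]},
])

```text
t: 31.88
tool_pos: [529.6, -84.2, 118.8]
tool_rot: [[0.363, 0.932, -0.0], [0.932, -0.363, -0.0], [-0.0, -0.0, -1.0]]
contact_force: [-3.9, 0.4, 7.2]
finger_gap: 12.0
```

>>> jog_arm([
  {"delta_pos": [0.03,0.56,0],"dr": [0,0,-6]},
  {"delta_pos": [0.07,0.9,0],"dr": [0,0,-9.7]},
  {"delta_pos": [0.07,0.9,0],"dr": [0,0,-9.7]},
  {"delta_pos": [0.07,0.9,0],"dr": [0,0,-9.7]},
  {"delta_pos": [0.07,0.9,0],"dr": [0,0,-9.7]},
])

```text
t: 32.5
tool_pos: [539.0, -87.3, 118.8]
tool_rot: [[0.206, 0.979, 0.001], [0.979, -0.206, -0.001], [-0.001, 0.001, -1.0]]
contact_force: [0.0, -6.0, 2.1]
finger_gap: 12.0
```

Run:
```python
from h import *
o=ctrl.get_obs(); p=o['tool_pos'];R=o['tool_rot']; print(o['t'],p,np.degrees(np.arctan2(R[1,0],R[0,0])),o['contact_force'],o['finger_gap'])
crop("side",280,150,380,240,6,"pics/s15.png")
crop("top",290,155,350,215,10,"pics/t15.png")
```

```text
32.5 [539.02  -87.254 118.817] 78.13736839187166 [ 0.022 -6.006  2.092] 11.997721912743797
```

View pics/s15.png

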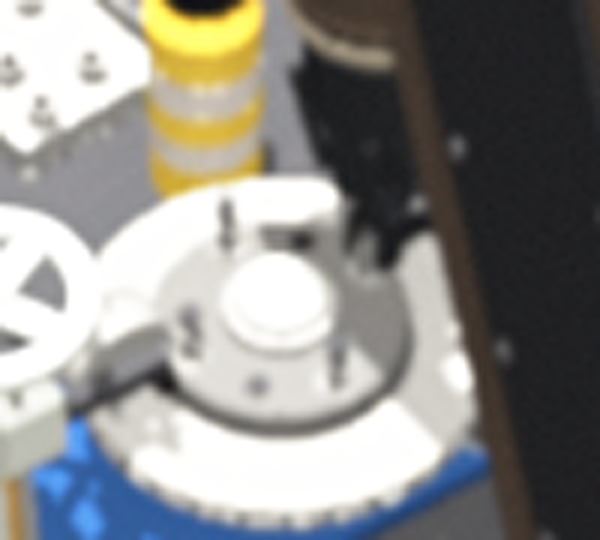

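View pics/t15.png

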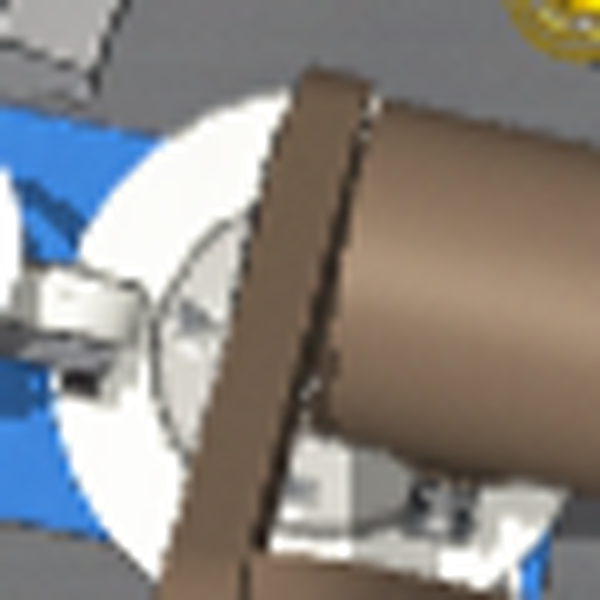

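>>> jog_arm([
  {"delta_pos": [0,0,0],"dr": [0,0,0]},
  {"delta_pos": [0,0,0],"dr": [0,0,0]},
  {"delta_pos": [0,0,0],"dr": [0,0,0]},
  {"delta_pos": [0,0,0],"dr": [0,0,0]},
  {"delta_pos": [0,0,0],"dr": [0,0,0]},
])

```text
t: 33.22
tool_pos: [539.0, -87.2, 118.8]
tool_rot: [[0.205, 0.979, 0.001], [0.979, -0.205, -0.001], [-0.001, 0.001, -1.0]]
contact_force: [-0.2, -5.5, 2.6]
finger_gap: 12.0
```

>>> jog_arm([
  {"delta_pos": [0,0,0],"dr": [0,0,0]},
  {"delta_pos": [0,0,0],"dr": [0,0,0]},
  {"delta_pos": [0,0,0],"dr": [0,0,0]},
  {"delta_pos": [0,0,-2.5],"dr": [0,0,0]},
  {"delta_pos": [0,0,-5],"dr": [0,0,0]},
], grip=55)

```text
t: 33.85
tool_pos: [538.2, -86.5, 168.7]
tool_rot: [[0.206, 0.979, -0.001], [0.979, -0.206, 0.0], [0.0, -0.001, -1.0]]
contact_force: [0.5, -0.1, 0.9]
finger_gap: 46.6
```

>>> jog_arm([
  {"delta_pos": [0.53,-0.54,0],"dr": [0,0,10]},
  {"delta_pos": [1.06,-1.08,0],"dr": [0,0,20]},
  {"delta_pos": [1.58,-1.62,0],"dr": [0,0,30]},
  {"delta_pos": [2.11,-2.16,0],"dr": [0,0,40]},
  {"delta_pos": [2.64,-2.7,0],"dr": [0,0,50]},
])

```text
t: 34.48
tool_pos: [517.3, -55.0, 168.3]
tool_rot: [[0.885, 0.467, -0.0], [0.467, -0.885, 0.0], [-0.0, -0.0, -1.0]]
contact_force: [0.2, 0.4, -0.4]
finger_gap: 47.1
```

Run:
```python
from h import *
o=ctrl.get_obs(); p=o['tool_pos'];R=o['tool_rot']; print(p,np.degrees(np.arctan2(R[1,0],R[0,0])),R.T@(np.array([497.2,-22.9,0])-p))
```

```text
[517.292 -54.998 168.301] 27.807768027154392 [ -2.788 -37.749 168.305]
```

>>> jog_arm([
  {"delta_pos": [-0.1,-1.0,0],"dr": [0,0,10]},
  {"delta_pos": [-0.2,-2.0,0],"dr": [0,0,20]},
  {"delta_pos": [-0.3,-3.0,0],"dr": [0,0,30]},
  {"delta_pos": [-0.3,-3.77,0],"dr": [0,0,39.6]},
  {"delta_pos": [-0.3,-3.77,1],"dr": [0,0,39.6]},
])

```text
t: 35.1
tool_pos: [497.3, -23.1, 158.5]
tool_rot: [[0.98, -0.197, 0.001], [-0.197, -0.98, -0.0], [0.001, -0.0, -1.0]]
contact_force: [-0.4, -0.0, 0.3]
finger_gap: 46.7
```

>>> jog_arm([
  {"delta_pos": [0,0,1.5],"dr": [0,0,0]},
  {"delta_pos": [0,0,3.0],"dr": [0,0,0]},
  {"delta_pos": [0,0,4.0],"dr": [0,0,0]},
  {"delta_pos": [0,0,4.0],"dr": [0,0,0]},
  {"delta_pos": [0,0,4.0],"dr": [0,0,0]},
])

```text
t: 35.72
tool_pos: [497.3, -23.5, 118.4]
tool_rot: [[0.98, -0.199, 0.0], [-0.199, -0.98, -0.0], [0.0, -0.0, -1.0]]
contact_force: [-0.2, -0.2, -0.2]
finger_gap: 47.1
```

>>> jog_arm([
  {"delta_pos": [0,0,0],"dr": [0,0,0]},
  {"delta_pos": [0,0,0],"dr": [0,0,0]},
  {"delta_pos": [0,0,0],"dr": [0,0,0]},
  {"delta_pos": [0,0,0],"dr": [0,0,0]},
  {"delta_pos": [0,0,0],"dr": [0,0,0]},
], grip=0)

```text
t: 36.35
tool_pos: [497.3, -23.3, 118.8]
tool_rot: [[0.98, -0.199, 0.001], [-0.199, -0.98, 0.0], [0.001, -0.0, -1.0]]
contact_force: [-1.6, 2.5, 4.7]
finger_gap: 11.8
```

Run:
```python
from h import *
o=ctrl.get_obs(); p=o['tool_pos'];R=o['tool_rot']; al=np.degrees(np.arctan2(R[1,0],R[0,0])); print(o['t'],p,al,o['contact_force'],o['finger_gap'])
p=p[:2]
def rot(p,d):
    r=np.radians(d);R=np.array([[np.cos(r),-np.sin(r)],[np.sin(r),np.cos(r)]]); return OC+R@(p-OC)
swing(p,al,[8,16,24,32,40])
swing(rot(p,80),al+80,[6,9.7,10])
```

```text
36.35 [497.267 -23.302 118.785] -11.46123786988464 [-1.582  2.519  4.698] 11.763298463361172
[np.float64(0.05), np.float64(0.75), 0] [0, 0, -8] -> [496.3 -30.7]
[np.float64(0.21), np.float64(1.48), 0] [0, 0, -16] -> [496.4 -38.3]
[np.float64(0.46), np.float64(2.19), 0] [0, 0, -24] -> [497.5 -45.7]
[np.float64(0.82), np.float64(2.85), 0] [0, 0, -32] -> [499.6 -52.9]
[np.float64(1.26), np.float64(3.46), 0] [0, 0, -40] -> [502.7 -59.7]
[np.float64(0.03), np.float64(0.56), 0] [0, 0, -6] -> [535.6 -85.9]
[np.float64(0.08), np.float64(0.91), 0] [0, 0, -9.7] -> [539.  -86.7]
[np.float64(0.08), np.float64(0.93), 0] [0, 0, -10] -> [539.3 -86.7]
```

>>> jog_arm([
  {"delta_pos": [0.05,0.75,0],"dr": [0,0,-8]},
  {"delta_pos": [0.2,1.48,0],"dr": [0,0,-16]},
  {"delta_pos": [0.46,2.18,0],"dr": [0,0,-24]},
  {"delta_pos": [0.8,2.84,0],"dr": [0,0,-32]},
  {"delta_pos": [1.24,3.45,0],"dr": [0,0,-40]},
])

```text
t: 36.98
tool_pos: [502.7, -59.6, 118.8]
tool_rot: [[0.876, 0.481, 0.001], [0.481, -0.876, 0.0], [0.001, 0.0, -1.0]]
contact_force: [2.2, 6.0, 4.6]
finger_gap: 12.0
```

>>> jog_arm([
  {"delta_pos": [0.05,0.75,0],"dr": [0,0,-8]},
  {"delta_pos": [0.2,1.48,0],"dr": [0,0,-16]},
  {"delta_pos": [0.46,2.18,0],"dr": [0,0,-24]},
  {"delta_pos": [0.8,2.84,0],"dr": [0,0,-32]},
  {"delta_pos": [1.24,3.45,0],"dr": [0,0,-40]},
])

```text
t: 37.6
tool_pos: [529.4, -84.1, 118.7]
tool_rot: [[0.362, 0.932, -0.001], [0.932, -0.362, 0.0], [0.0, -0.001, -1.0]]
contact_force: [-4.9, 2.8, 10.4]
finger_gap: 11.7
```

>>> jog_arm([
  {"delta_pos": [0.03,0.56,0],"dr": [0,0,-6]},
  {"delta_pos": [0.07,0.91,0],"dr": [0,0,-9.7]},
  {"delta_pos": [0.07,0.91,0],"dr": [0,0,-9.7]},
  {"delta_pos": [0.07,0.91,0],"dr": [0,0,-9.7]},
  {"delta_pos": [0.07,0.91,0],"dr": [0,0,-9.7]},
])

```text
t: 38.22
tool_pos: [538.7, -87.2, 118.8]
tool_rot: [[0.204, 0.979, 0.001], [0.979, -0.204, -0.001], [-0.0, 0.001, -1.0]]
contact_force: [-2.0, -4.2, 4.7]
finger_gap: 12.1
```

Run:
```python
from h import *
o=ctrl.get_obs(); p=o['tool_pos'];R=o['tool_rot']; print(o['t'],p,np.degrees(np.arctan2(R[1,0],R[0,0])),o['contact_force'],o['finger_gap'])
crop("side",280,150,380,240,6,"pics/s16.png")
crop("top",290,155,350,215,10,"pics/t16.png")
a=cv2.imread("pics/s16.png"); b=cv2.imread("pics/t16.png"); b=cv2.resize(b[:400,:360],None,fx=.5,fy=.5)
```

```text
38.225 [538.674 -87.197 118.787] 78.24176208409415 [-2.038 -4.195  4.694] 12.06311253698667
```

View pics/s16.png

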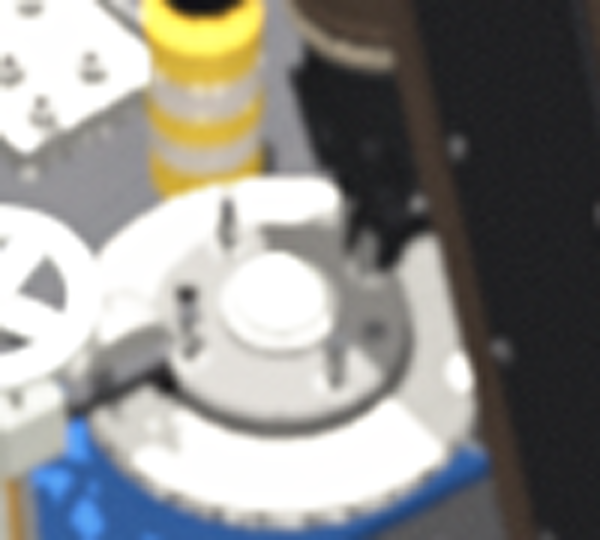

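View pics/t16.png

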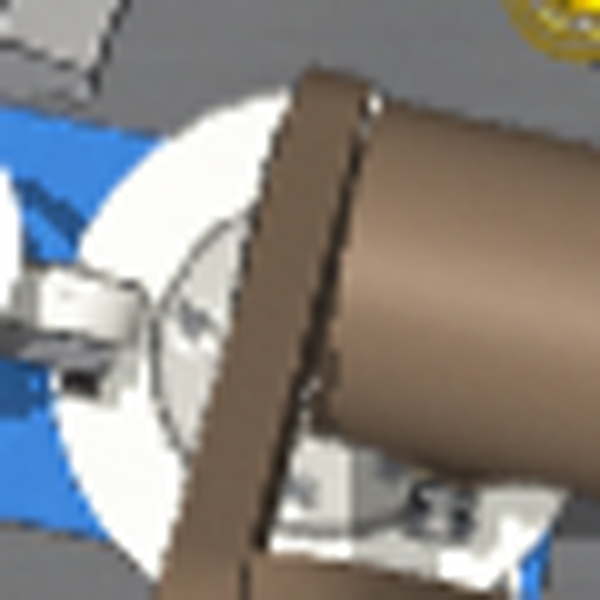

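Third stud lined up (top crop (193,322), as before). Hold, release, last cycle.

>>> jog_arm([
  {"delta_pos": [0,0,0],"dr": [0,0,0]},
  {"delta_pos": [0,0,0],"dr": [0,0,0]},
  {"delta_pos": [0,0,0],"dr": [0,0,0]},
  {"delta_pos": [0,0,0],"dr": [0,0,0]},
  {"delta_pos": [0,0,0],"dr": [0,0,0]},
])

```text
t: 38.95
tool_pos: [538.7, -87.2, 118.8]
tool_rot: [[0.204, 0.979, 0.001], [0.979, -0.204, -0.001], [-0.0, 0.001, -1.0]]
contact_force: [-1.1, -4.7, 5.8]
finger_gap: 11.9
```

>>> jog_arm([
  {"delta_pos": [0,0,0],"dr": [0,0,0]},
  {"delta_pos": [0,0,0],"dr": [0,0,0]},
  {"delta_pos": [0,0,0],"dr": [0,0,0]},
  {"delta_pos": [0,0,-2.5],"dr": [0,0,0]},
  {"delta_pos": [0,0,-5],"dr": [0,0,0]},
], grip=55)

```text
t: 39.58
tool_pos: [538.2, -86.7, 168.6]
tool_rot: [[0.204, 0.979, -0.001], [0.979, -0.204, 0.0], [0.0, -0.001, -1.0]]
contact_force: [-0.7, 0.4, 0.2]
finger_gap: 46.7
```

>>> jog_arm([
  {"delta_pos": [0.53,-0.54,0],"dr": [0,0,10]},
  {"delta_pos": [1.06,-1.08,0],"dr": [0,0,20]},
  {"delta_pos": [1.58,-1.62,0],"dr": [0,0,30]},
  {"delta_pos": [2.11,-2.16,0],"dr": [0,0,40]},
  {"delta_pos": [2.64,-2.7,0],"dr": [0,0,50]},
])

```text
t: 40.2
tool_pos: [517.2, -55.2, 168.3]
tool_rot: [[0.884, 0.468, -0.0], [0.468, -0.884, 0.0], [-0.0, -0.0, -1.0]]
contact_force: [0.3, 0.2, -0.9]
finger_gap: 47.2
```

Run:
```python
from h import *
o=ctrl.get_obs(); p=o['tool_pos'];R=o['tool_rot']; print(p,np.degrees(np.arctan2(R[1,0],R[0,0])),R.T@(np.array([497.2,-22.9,0])-p))
```

```text
[517.24  -55.174 168.262] 27.907639530030202 [ -2.595 -37.89  168.264]
```

>>> jog_arm([
  {"delta_pos": [-0.1,-1.0,0],"dr": [0,0,10]},
  {"delta_pos": [-0.2,-2.0,0],"dr": [0,0,20]},
  {"delta_pos": [-0.3,-3.0,0],"dr": [0,0,30]},
  {"delta_pos": [-0.3,-3.77,0],"dr": [0,0,39.6]},
  {"delta_pos": [-0.3,-3.77,1],"dr": [0,0,39.6]},
])

```text
t: 40.83
tool_pos: [497.2, -23.3, 158.4]
tool_rot: [[0.981, -0.196, 0.001], [-0.196, -0.981, -0.0], [0.001, -0.0, -1.0]]
contact_force: [-0.2, 0.6, -0.4]
finger_gap: 47.0
```

>>> jog_arm([
  {"delta_pos": [0,0,1.5],"dr": [0,0,0]},
  {"delta_pos": [0,0,3.0],"dr": [0,0,0]},
  {"delta_pos": [0,0,4.0],"dr": [0,0,0]},
  {"delta_pos": [0,0,4.0],"dr": [0,0,0]},
  {"delta_pos": [0,0,4.0],"dr": [0,0,0]},
])

```text
t: 41.45
tool_pos: [497.1, -23.7, 118.4]
tool_rot: [[0.98, -0.197, 0.0], [-0.197, -0.98, 0.0], [0.0, -0.0, -1.0]]
contact_force: [-0.0, 0.3, 0.1]
finger_gap: 46.8
```

>>> jog_arm([
  {"delta_pos": [0,0,0],"dr": [0,0,0]},
  {"delta_pos": [0,0,0],"dr": [0,0,0]},
  {"delta_pos": [0,0,0],"dr": [0,0,0]},
  {"delta_pos": [0,0,0],"dr": [0,0,0]},
  {"delta_pos": [0,0,0],"dr": [0,0,0]},
], grip=0)

```text
t: 42.08
tool_pos: [497.1, -23.5, 118.8]
tool_rot: [[0.98, -0.197, 0.001], [-0.197, -0.98, 0.0], [0.001, -0.0, -1.0]]
contact_force: [-1.1, 1.9, 6.2]
finger_gap: 12.0
```

>>> jog_arm([
  {"delta_pos": [0.05,0.75,0],"dr": [0,0,-8]},
  {"delta_pos": [0.2,1.48,0],"dr": [0,0,-16]},
  {"delta_pos": [0.46,2.18,0],"dr": [0,0,-24]},
  {"delta_pos": [0.8,2.84,0],"dr": [0,0,-32]},
  {"delta_pos": [1.24,3.45,0],"dr": [0,0,-40]},
])

```text
t: 42.7
tool_pos: [502.7, -59.8, 118.8]
tool_rot: [[0.876, 0.483, 0.001], [0.483, -0.876, 0.0], [0.001, 0.0, -1.0]]
contact_force: [1.2, 6.9, 4.1]
finger_gap: 11.8
```

>>> jog_arm([
  {"delta_pos": [0.05,0.75,0],"dr": [0,0,-8]},
  {"delta_pos": [0.2,1.48,0],"dr": [0,0,-16]},
  {"delta_pos": [0.46,2.18,0],"dr": [0,0,-24]},
  {"delta_pos": [0.8,2.84,0],"dr": [0,0,-32]},
  {"delta_pos": [1.24,3.45,0],"dr": [0,0,-40]},
])

```text
t: 43.32
tool_pos: [529.4, -84.2, 118.7]
tool_rot: [[0.36, 0.933, -0.001], [0.933, -0.36, 0.0], [-0.0, -0.001, -1.0]]
contact_force: [-4.9, 3.5, 10.3]
finger_gap: 12.1
```

>>> jog_arm([
  {"delta_pos": [0.03,0.56,0],"dr": [0,0,-6]},
  {"delta_pos": [0.07,0.93,0],"dr": [0,0,-9.9]},
  {"delta_pos": [0.07,0.93,0],"dr": [0,0,-9.9]},
  {"delta_pos": [0.07,0.93,0],"dr": [0,0,-9.9]},
  {"delta_pos": [0.07,0.93,0],"dr": [0,0,-9.9]},
])

```text
t: 43.95
tool_pos: [539.0, -87.4, 118.8]
tool_rot: [[0.199, 0.98, 0.001], [0.98, -0.199, -0.001], [-0.0, 0.001, -1.0]]
contact_force: [-0.9, -4.5, 5.4]
finger_gap: 11.7
```

>>> jog_arm([
  {"delta_pos": [0,0,0],"dr": [0,0,0]},
  {"delta_pos": [0,0,0],"dr": [0,0,0]},
  {"delta_pos": [0,0,0],"dr": [0,0,0]},
  {"delta_pos": [0,0,0],"dr": [0,0,0]},
  {"delta_pos": [0,0,0],"dr": [0,0,0]},
])

```text
t: 44.58
tool_pos: [539.0, -87.4, 118.8]
tool_rot: [[0.199, 0.98, 0.001], [0.98, -0.199, -0.001], [-0.0, 0.001, -1.0]]
contact_force: [-1.5, -4.6, 5.6]
finger_gap: 11.9
```

>>> jog_arm([
  {"delta_pos": [0,0,0],"dr": [0,0,0]},
  {"delta_pos": [0,0,0],"dr": [0,0,0]},
  {"delta_pos": [0,0,0],"dr": [0,0,0]},
  {"delta_pos": [0,0,-2.5],"dr": [0,0,0]},
  {"delta_pos": [0,0,-6],"dr": [0,0,0]},
], grip=55)

```text
t: 45.2
tool_pos: [537.9, -86.7, 178.2]
tool_rot: [[0.199, 0.98, -0.002], [0.98, -0.199, 0.001], [0.0, -0.002, -1.0]]
contact_force: [-0.1, -0.4, -0.2]
finger_gap: 46.8
```

>>> jog_arm([
  {"delta_pos": [0,0,-6],"dr": [0,0,0]},
  {"delta_pos": [-2,0,-11],"dr": [0,0,0]},
  {"delta_pos": [-7,-1.5,-13],"dr": [0,0,0]},
  {"delta_pos": [-12.8,-3,-14],"dr": [0,0,0]},
  {"delta_pos": [-18.6,-4.5,-14],"dr": [0,0,0]},
])

```text
t: 45.82
tool_pos: [457.0, -261.8, 319.4]
tool_rot: [[0.198, 0.98, 0.002], [0.98, -0.198, -0.001], [-0.001, 0.002, -1.0]]
contact_force: [0.4, -0.7, -0.0]
finger_gap: 46.9
```

>>> jog_arm([
  {"delta_pos": [-5.8,-1.5,0],"dr": [0,0,0]},
  {"delta_pos": [-11.5,-3,0],"dr": [0,0,0]},
  {"delta_pos": [-17,-4.5,0],"dr": [0,0,0]},
  {"delta_pos": [-22.5,-6,0],"dr": [0,0,0]},
  {"delta_pos": [-22.5,-6,0],"dr": [0,0,0]},
])

```text
t: 46.45
tool_pos: [352.0, -471.9, 317.8]
tool_rot: [[0.202, 0.979, -0.001], [0.979, -0.202, -0.0], [-0.0, -0.0, -1.0]]
contact_force: [-0.6, 0.9, -1.1]
finger_gap: 47.2
```

Run:
```python
from h import *
o=ctrl.get_obs(); print(o['t'],o['tool_pos'],o['contact_force'])
im=optics.capture("side"); cv2.imwrite("pics/fullE.png",im[:,:,::-1])
it=optics.capture("top"); cv2.imwrite("pics/topE.png",it[:,:,::-1])
a=cv2.imread("pics/side0.png")[:,:,::-1]
print(carr(a),carr(im)); print(slant(a)[2:5],slant(im)[2:5])
crop("pics/fullE.png",245,145,365,260,5,"pics/sE.png")
crop("pics/topE.png",262,155,352,220,8,"pics/tE.png")
```

```text
46.45 [ 352.025 -471.861  317.796] [-0.554  0.901 -1.052]
[227.22  227.762] [229.259 229.74 ]
[225.52  225.253 224.866] [227.366 227.093 226.623]
  return _methods._mean(a, axis=axis, dtype=dtype,
  ret = ret.dtype.type(ret / rcount)
```

View pics/sE.png

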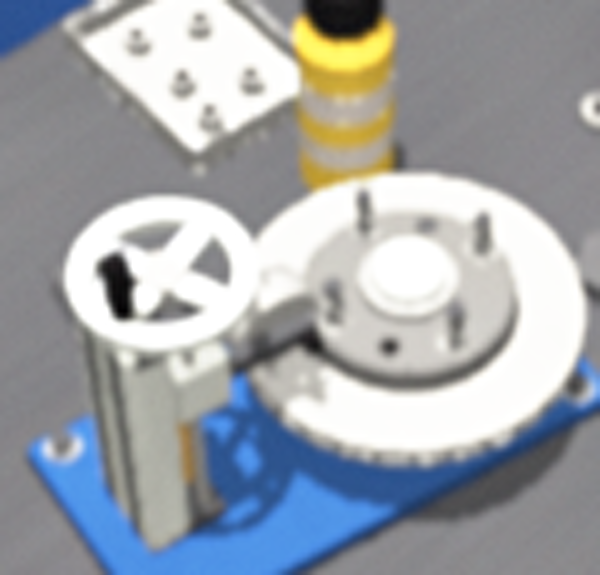

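View pics/tE.png

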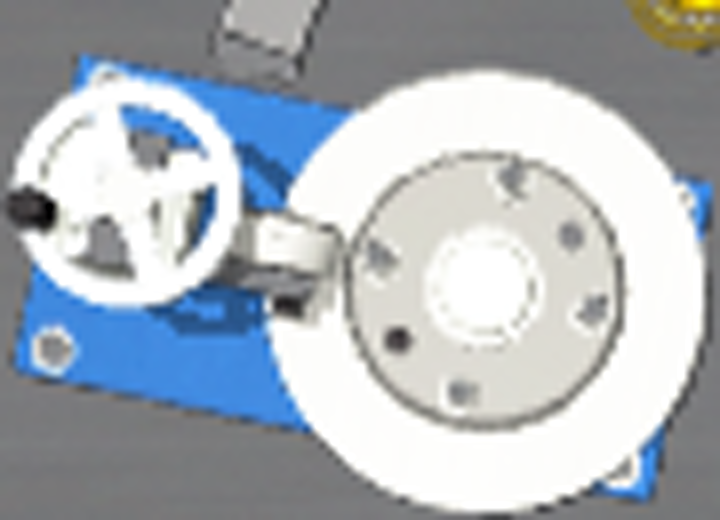

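Run:
```python
from h import *
t=lambda u,v:(262+(u+.5)/8-.5,155+(v+.5)/8-.5)
P=[onz("top",t(*q),136)[:2] for q in((378,257),(515,180),(592,308),(463,392))]
ang=lambda d:np.degrees(np.arctan2(d[1],d[0]))
print(P,np.mean(P,0)); print("gauge stud dir",ang(P[0]-P[2]),"perp+90",ang(P[1]-P[3])+90)
c=[onz("top",t(*q),18)[:2] for q in((82,57),(712,185),(650,500),(20,370))]
print("plate",ang(c[0]-c[1]),ang(c[3]-c[2]),ang(c[0]-c[3])+90,ang(c[1]-c[2])+90)
s=lambda u,v:(245+(u+.5)/5-.5,145+(v+.5)/5-.5)
Q=[onz("side",s(*q),142)[:2] for q in((333,286),(363,196),(485,216),(458,310))]
print(Q,"side",ang(Q[0]-Q[2]),ang(Q[1]-Q[3])+90)
w=onz("top",t(130,193),230)[:2]; d=onz("top",t(487,291),88)[:2]; print("wheel-disc",w,d,ang(w-d),np.linalg.norm(w-d))
```

```text
[array([563.395,  18.204]), array([600.939, -47.916]), array([538.907, -85.183]), array([498.205, -23.041])] [550.361 -34.484]
gauge stud dir 76.67453982672157 perp+90 76.3893380099544
plate 78.5698230701996 78.46347303130342 79.49910278864185 78.78672219402867
[array([564.454,  18.838]), array([603.81, -44.47]), array([539.286, -86.684]), array([498.8  , -21.559])] side 76.5849505842227 77.69203462520218
wheel-disc [583.858 127.232] [550.823 -34.317] 78.44324247948661 164.89233492277017
```

Run:
```python
from h import *
print(ctrl.hand_in())
```

```text
the job is handed in; nothing more can be done
None
```

I wound the gauge down to the line, then brought the four studs round to the stylus in order and handed the job in at about 46.5 s. No verdict came back. The gauge height is inferred, because neither camera could see the scale or the pointer.

**Gauge height**
- I cranked clockwise until the bottom stop showed as a rise in force at about 910–945° of handwheel turn. Then I wound back to a net 580°, which is 9.67 mm below the start.
- The line should be 5 mm above that stop, about 10 mm below the start by my reading of the force. The brief puts the start at most 10 mm above the line.
- **Disagreement:** one edge measurement in the images put the stop about 1 mm higher, which would put the line at about 9.1 mm. I set the gauge between the two. My estimate is that it is within about 0.6 mm of the line, against the 1.5 mm limit.
- The image edges moved 8.3–9.4 mm from start to finish, less than the handwheel's 9.67 mm. They did not change while the disc turned.

**Disc**
- I gripped a stud on the side away from the gauge and swung the disc 49°, then three times about 90°, all anticlockwise. I held it still for about 0.9 s or more at each stop, then let go and lifted clear.
- The last images put the fourth stud short of the stylus direction by 0.8 to 2.1°, about 1.5–3.5 mm at its spot. The limit is 8 mm.

**Contact and clearance**
- The arm ended well clear, with no contact force showing.
- The forces reported after each move stayed below 20 N.
- I saw no contact with the gauge. The parts of the bench in the last pictures looked unmoved, but I did not check the other items.

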